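# Unload the meter charging stand

## Task

Switch the charging stand's isolator off while all the meters still hang, and leave it off while you unload. Lift every meter off its hook and stand it upright, fully down, in a pocket of its own in the blue transport tray, then switch the isolator back on. The tray may be anywhere on the bench; leave the parts bin, screwdriver and spray can where they are.

Things in the scene. Friction and masses are not known exactly. Their poses are not given: they have to be found in the camera images.
- meter1: white meter, blue band at its foot, yellow bail on top; may be absent. Body 40 x 40 mm, 85 mm tall; on it two bail side plates (20 mm wide along x, outer faces y = +-20 mm, z = 85 to 133 mm) and a top bar (z = 125 to 133 mm); opening 32 mm wide (y), 40 mm high. 133 mm in all, 0.17 to 0.35 kg. Origin: centre of underside, z up along it, x through the bail opening (display on -x face)
- meter2: white meter, blue band at its foot, yellow bail on top; may be absent. Body 40 x 40 mm, 85 mm tall; on it two bail side plates (20 mm wide along x, outer faces y = +-20 mm, z = 85 to 133 mm) and a top bar (z = 125 to 133 mm); opening 32 mm wide (y), 40 mm high. 133 mm in all, 0.17 to 0.35 kg. Origin: centre of underside, z up along it, x through the bail opening (display on -x face)
- meter3: white meter, blue band at its foot, yellow bail on top; may be absent. Body 40 x 40 mm, 85 mm tall; on it two bail side plates (20 mm wide along x, outer faces y = +-20 mm, z = 85 to 133 mm) and a top bar (z = 125 to 133 mm); opening 32 mm wide (y), 40 mm high. 133 mm in all, 0.17 to 0.35 kg. Origin: centre of underside, z up along it, x through the bail opening (display on -x face)
- meter4: white meter, blue band at its foot, yellow bail on top; may be absent. Body 40 x 40 mm, 85 mm tall; on it two bail side plates (20 mm wide along x, outer faces y = +-20 mm, z = 85 to 133 mm) and a top bar (z = 125 to 133 mm); opening 32 mm wide (y), 40 mm high. 133 mm in all, 0.17 to 0.35 kg. Origin: centre of underside, z up along it, x through the bail opening (display on -x face)
- stand: charging stand, fixed to the bench: grey foot, two posts, aluminium rail (top 175 mm high, at x = 0) with four hooks pointing to its -x (towards the robot) at y = -150, -50, 50, 150 mm. A hung meter has its axis 56 to 66 mm ahead of the rail, its underside 45 mm above the bench, its axes along the stand's. Origin: on the bench under the rail's middle
- tray: the loose transport tray, blue rim and black foam, 175 x 175 mm, 50 mm high, 1.2 kg, with 2 x 2 square pockets 52 x 52 mm (centres at x, y = +-47.5 mm), pocket floor 8 mm above the tray's underside; a meter stands upright in a pocket with its body's sides along the tray's sides. Origin: centre of its underside
- isolator: the stand's power isolator, fixed to the bench: grey box 120 (x) x 70 (y) x 50 mm high with yellow top. The handle's pivot is 55 mm above the bench over the box's centre, along y. Origin: centre of its underside
- handle (a joint): the isolator's handle, rad: 0 = off (leans to the isolator's -x, over the white mark), 1.4 = on (leans to its +x, over the red mark). Weighted: more than about 0.3 rad past the middle (0.7) it drops on to that end by itself and stays; 1 to 3 N at the grip bar moves it
- grip_bar (a point): centre of the red grip bar at the handle's end: 18 mm thick, 62 mm long along the isolator's y, 85 mm from the pivot (about 120 mm above the bench at either end, 140 mm midway); can be pushed with shut fingers
- pocket1 (a point): centre of one tray pocket's floor
- pocket2 (a point): centre of one tray pocket's floor
- pocket3 (a point): centre of one tray pocket's floor
- pocket4 (a point): centre of one tray pocket's floor
- hook1 (a point): where a meter's top bar rests on this flat steel hook: bar 14 mm wide, 6 mm thick, its top (this point) 170 mm up; it points to the stand's -x. Lip at the front end, 25 to 31 mm ahead, stands 12 mm above the bar; orange block 24 mm behind. To free a meter raise it over 12 but under 34 mm, then draw it to the stand's -x by over 50 mm
- hook2 (a point): where a meter's top bar rests on this flat steel hook: bar 14 mm wide, 6 mm thick, its top (this point) 170 mm up; it points to the stand's -x. Lip at the front end, 25 to 31 mm ahead, stands 12 mm above the bar; orange block 24 mm behind. To free a meter raise it over 12 but under 34 mm, then draw it to the stand's -x by over 50 mm
- hook3 (a point): where a meter's top bar rests on this flat steel hook: bar 14 mm wide, 6 mm thick, its top (this point) 170 mm up; it points to the stand's -x. Lip at the front end, 25 to 31 mm ahead, stands 12 mm above the bar; orange block 24 mm behind. To free a meter raise it over 12 but under 34 mm, then draw it to the stand's -x by over 50 mm
- hook4 (a point): where a meter's top bar rests on this flat steel hook: bar 14 mm wide, 6 mm thick, its top (this point) 170 mm up; it points to the stand's -x. Lip at the front end, 25 to 31 mm ahead, stands 12 mm above the bar; orange block 24 mm behind. To free a meter raise it over 12 but under 34 mm, then draw it to the stand's -x by over 50 mm
- parts_bin: bystander: open blue parts bin 110 x 140 x 70 mm; origin centre of underside
- screwdriver: bystander: orange screwdriver 200 mm long lying on the bench; origin below its middle
- spray: bystander: standing spray can 60 mm wide, 170 mm high; origin centre of underside
Mind the look-alikes: they are no part of the job. What is shaped like the meter3 but red is not meant.

How it is judged:
By the outcome, as a careful person would: the job done as asked, in the order asked, and still so for the second after the job is handed in, with the robot touching nothing.
Of meter1, meter2, meter3, meter4 only 3 to 4 are there at a start; the rules pass over those that are not, and their reading is None.
At some moment in a run one of tray may be knocked a few centimetres aside while the robot is not near it.
It also fails if it takes over 210 s, if anything falls off the work surface, if the arm or the gripper's body presses on something with over 40 N, if the wrist force passes 120 N, or if a joint passes its speed limit or range.

## Robot

A 6-joint arm with a two-finger parallel gripper is mounted at the origin on the work surface. World frame = base frame: x ahead of the robot, y to its left, z up, the work surface at z = 0. Lengths are in m, angles in rad, forces in N, time in s.
With the tool pointing down it reaches from about 0.3 to 0.85 m from the base axis. Payload 5.4 kg.
Tool frame: the origin (TCP) lies between the finger pads; the fingertips stand 25 mm ahead of it and the grasp point (between the pads) lies 6 mm ahead of it; z points along the fingers, y is the direction in which the jaws open and shut (so a half turn about z gives the same grasp; the last joint's range is limited). The gripper opens to 85 mm and grips with 20 to 120 N. Pads are 22 mm wide; open, the fingers measure 114 mm over their backs; the gripper's body (76 mm by 85 mm) begins 54 mm behind the grasp point. The pads swing forward as they close: fully open they stand 13 mm farther back than shut.
Start: joints at [-1.487, 0.158, 1.597, -0, 1.386, -0.21], TCP at [0.166, -0.55, 0.256] pointing down, gripper open.
Joint ranges: [-2.91, 2.91], [-0.94, 2.29], [0.18, 2.7], [-1.29, 4.43], [0.17, 2.64], [-3, 3]. Speed limits (rad/s): [2.57, 2.57, 3.14, 3.14, 3.14, 3.14].

## Interface

Orientations are given as a unit quaternion [x, y, z, w].
In Python, from station import arm, eyes, order gives the robot as it stands. The module is installed in compiled form; this text tells all that it offers.
- The arm moves only by the shell command python3 -m pendant 'ROWS' [FORCE]. ROWS is JSON, a list of rows, each an object of numbers: "wx", "wy", "wz": the turn, a rotation vector about the tool's x, y, z in degrees; "dx", "dy", "dz": the shift along the tool's x, y, z in cm; "gripper": the closure, from 0 (fully open) to 1 (shut). A call has 1 to 5 rows; each row is the pose to reach, as a shift and turn from the pose commanded when the call began, along the tool's axes at that moment; what a row does not reach only later rows make up. A row lasts 1/8 s, in which the tool goes at most 62.5 mm and 10.7 degrees, less where a joint would pass 70% of its speed; a pose out of reach is approached as far as the arm can. A call with a gripper value outside its range is refused whole. The fingers move at their own pace and stop on an object; FORCE is the grip in N (left out, the last holds). Time passes only in rows, so rows that repeat a pose let the fingers close. It gives the time, the measured TCP pose, the force and the opening at its end, in the units of the state.
- arm.state(): the state, without advancing time (a new reading comes with each control period).
- eyes.get_image(name): name is "scene" or "top" or "wrist"; returns a dict with "frame" (400x640x3 uint8, red, green, blue), "fx", "fy", "cx", "cy" (pixels), "R" (3x3) and "t" (3): a world point X has camera coordinates R X + t. Camera axes: x right, y down, z forward; pixel columns grow to the right and rows downward; lengths in m; the calibration is good to about 2 mm. A picture is of the moment at which its call begins. There is no depth.
- order.job_done(): hands the job in, once; it reports no verdict.
The state is a dict: "time": time; "qpos": joint angles; "qvel": joint speeds; "effort": joint torques, N m; "eef_pos": TCP position; "orientation": TCP orientation; "wrist_force": force on the tool from outside, world axes, zero at the start; "wrist_torque": the same for the moment, N m; "finger_gap": finger opening in m.
Only numpy, scipy, OpenCV 4.12 (cv2) and the standard library are available. Lean on these libraries where they do the work, as an engineer would, in place of code of your own. Each camera call takes 0.05 s, during which the arm holds its last target.

## Working session

There is one attempt and no reset: what is moved stays moved. The work goes in short steps, Python scripts to look and compute and a shell command to move; the robot and the scene stay as the last step left them, time stands still between calls to the robot, and variables do not carry over. Pictures are saved under pics/ and viewed, and the job is handed in when it is done.

```bash
mkdir -p pics
cat > h.py <<'E'
import numpy as np, cv2
from station import arm, eyes, order
def snap(n,fn,crop=None,scale=1):
    im=eyes.get_image(n); f=im['frame'][:,:,::-1].copy()
    if crop: x0,y0,x1,y1=crop; f=f[y0:y1,x0:x1]
    if scale!=1: f=cv2.resize(f,None,fx=scale,fy=scale,interpolation=cv2.INTER_CUBIC)
    cv2.imwrite('pics/'+fn,f); return im
def back(im,u,v,z):
    R=np.array(im['R']);t=np.array(im['t'])
    d=R.T@np.array([(u-im['cx'])/im['fx'],(v-im['cy'])/im['fy'],1.]); c=-R.T@t
    return c+d*(z-c[2])/d[2]
def proj(im,X):
    p=np.array(im['R'])@np.array(X)+np.array(im['t']); return im['fx']*p[0]/p[2]+im['cx'],im['fy']*p[1]/p[2]+im['cy']
E
python3 - <<'E'
from h import *
import pickle
for n in('scene','top','wrist'):
    im=snap(n,n+'0.png'); pickle.dump(im,open(n+'0.pkl','wb'))
    print(n,-np.array(im['R']).T@im['t'],im['fx'])
s=arm.state();print({k:np.round(v,3) for k,v in s.items()})
E
```

```text
scene [1.19606975 0.71884944 1.51738187] 500.88209358975314
top [0.48182286 0.02618357 1.1385645 ] 410.1666367321283
wrist [ 0.23126255 -0.53019043  0.37199179] 287.9256266765842
{'time': np.float64(0.15), 'qpos': array([-1.487,  0.159,  1.598, -0.   ,  1.386, -0.21 ]), 'qvel': array([-0.   , -0.002, -0.004, -0.001, -0.001, -0.001]), 'effort': array([ 0.0000e+00, -3.9638e+01, -3.3178e+01, -0.0000e+00,  5.0000e-03,
        0.0000e+00]), 'eef_pos': array([ 0.166, -0.55 ,  0.256]), 'orientation': array([ 0.989,  0.146,  0.   , -0.001]), 'wrist_force': array([-0.964,  0.219, -0.316]), 'wrist_torque': array([0.028, 0.013, 0.02 ]), 'finger_gap': np.float64(0.086)}
```

```bash
ls . pics
```

```text
.:
h.py
pics
scene0.pkl
top0.pkl
wrist0.pkl

pics:
scene0.png
top0.png
wrist0.png
```

View pics/scene0.png

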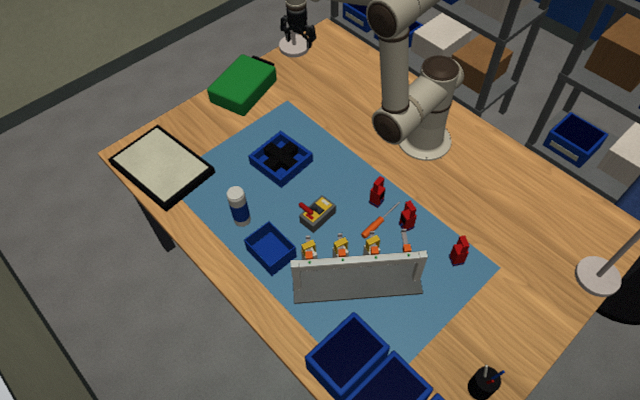

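View pics/top0.png

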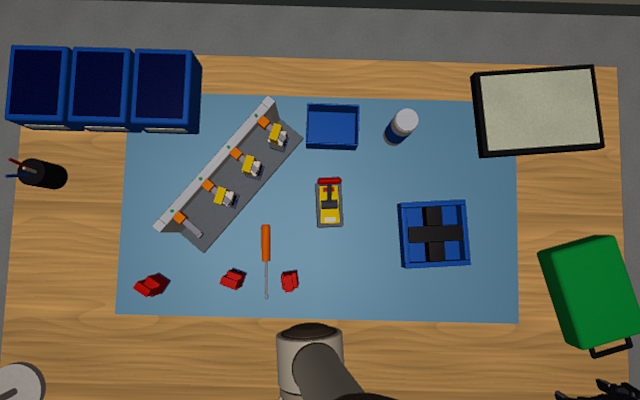

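View pics/wrist0.png

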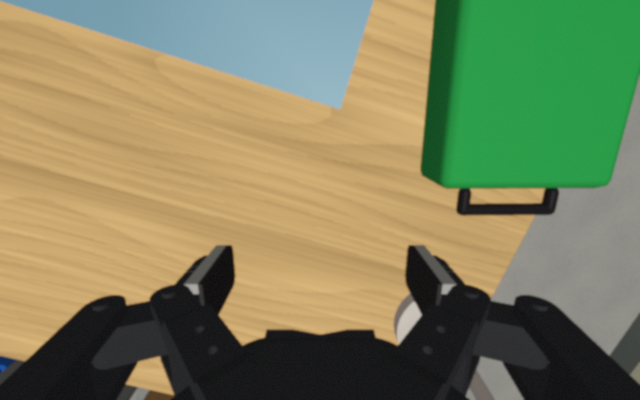

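The top view shows white/yellow meters on three hooks, at about (223,196), (252,167) and (277,135). The hook at (188,226) is empty. There are three red look-alikes at (152,285), (233,279) and (290,280). The isolator is at (330,202) with its red bar at (329,182), and the tray is at (434,234). Next I'll take close crops.

Run:
```python
import cv2
f=cv2.imread('pics/top0.png')
cv2.imwrite('pics/c1.png',cv2.resize(f[85:265,145:310],None,fx=3.3,fy=3.3,interpolation=cv2.INTER_CUBIC))
cv2.imwrite('pics/c2.png',cv2.resize(f[160:290,300:490],None,fx=4,fy=4,interpolation=cv2.INTER_CUBIC))
f=cv2.imread('pics/scene0.png')
cv2.imwrite('pics/c3.png',cv2.resize(f[160:310,230:480],None,fx=3.2,fy=3.2,interpolation=cv2.INTER_CUBIC))
```

```text
(no output)
```

View pics/c1.png

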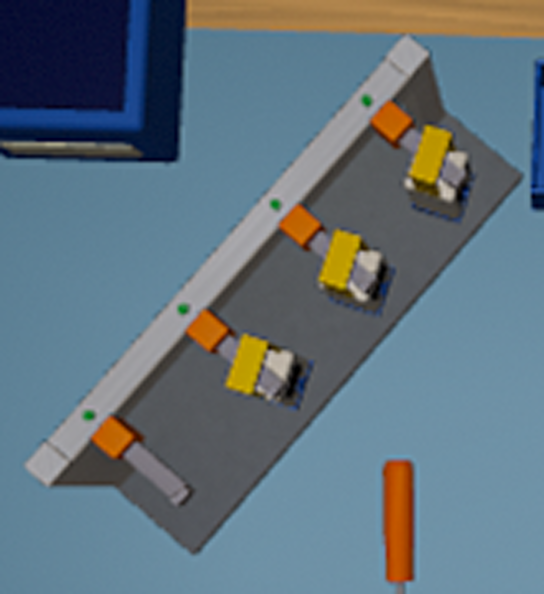

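View pics/c2.png

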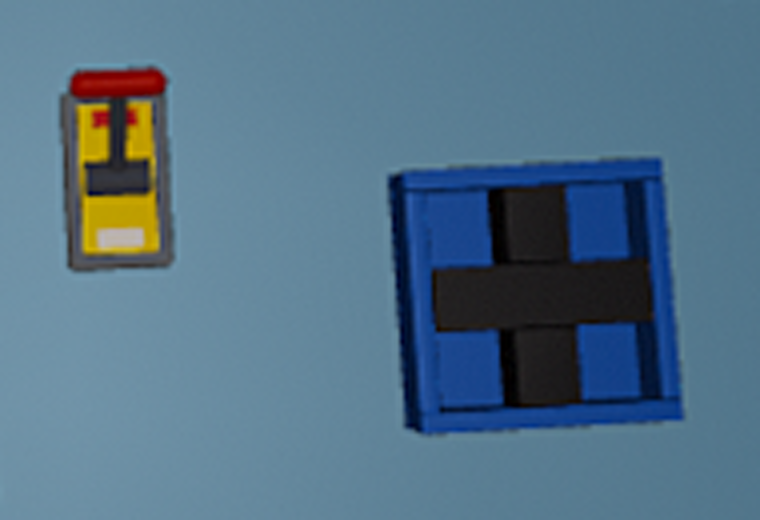

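View pics/c3.png

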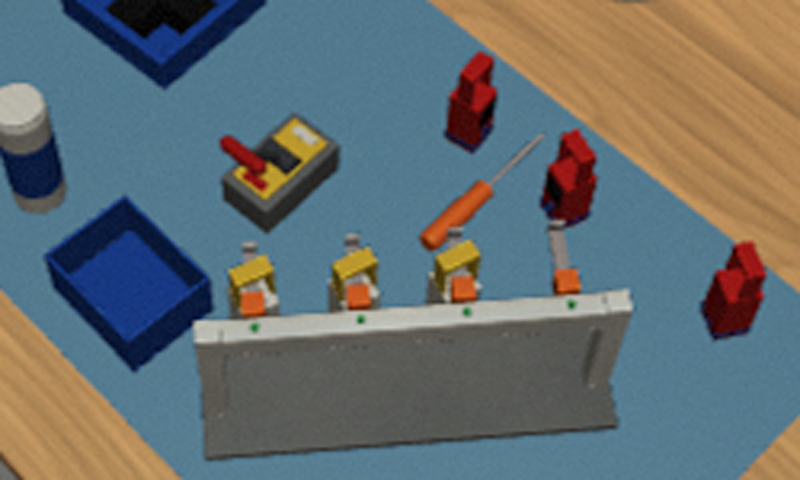

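Run:
```python
from h import *
import pickle
im=pickle.load(open('top0.pkl','rb'))
def c1(p,z): return back(im,145+p[0]/3.3,85+p[1]/3.3,z)
def c2(p,z): return back(im,300+p[0]/4,160+p[1]/4,z)
L=np.array([c1(p,.175) for p in[(89,415),(183,309),(275,204),(367,101)]]);print('led',L.round(4))
d=L[0]-L[3];print(np.linalg.norm(d),np.degrees(np.arctan2(d[1],d[0])))
Y=np.array([c1(p,.178) for p in[(247,363),(341,261),(430,157)]]);print('bars',Y.round(4))
T=np.array([c2(p,.05) for p in[(392,177),(661,160),(684,415),(416,432)]]);print('tray',T.round(4),T.mean(0)); e=(T[0]-T[1]+T[3]-T[2]);print(np.degrees(np.arctan2(e[1],e[0])),[np.linalg.norm(T[i]-T[i-1]) for i in range(4)])
print('bar',c2((118,83),.125),c2((70,83),.12),c2((167,80),.12))
I=np.array([c2(p,.05) for p in[(65,97),(167,90),(174,262),(72,268)]]);print('iso',I.round(4),I.mean(0))
# screwdriver, spray
print('sd',back(im,265,262,.01),'spray',back(im,404,122,.17),'sdtop',back(im,266,226,.01),back(im,267,298,.01), 'bin',back(im,330,130,.07))
print('red',back(im,290,280,.06),back(im,233,279,.06),back(im,152,285,.06))
```

```text
led [[0.5254 0.35   0.175 ]
 [0.6029 0.2871 0.175 ]
 [0.6808 0.2247 0.175 ]
 [0.7583 0.1613 0.175 ]]
0.29975131396962235 140.98271514032638
bars [[0.565  0.2391 0.178 ]
 [0.64   0.1752 0.178 ]
 [0.7175 0.114  0.178 ]]
tray [[ 0.5634 -0.2073  0.05  ]
 [ 0.5793 -0.3874  0.05  ]
 [ 0.4109 -0.4014  0.05  ]
 [ 0.3956 -0.2243  0.05  ]] [ 0.48730362 -0.30509937  0.05      ]
94.98751932285354 [np.float64(0.16863818140926), np.float64(0.18075814804524873), np.float64(0.16903055169776054), np.float64(0.17775996187350676)]
bar [ 0.61214306 -0.01990712  0.125     ] [0.61201225 0.00988835 0.12      ] [ 0.61546719 -0.05076741  0.12      ]
iso [[ 0.6115  0.0119  0.05  ]
 [ 0.6179 -0.0562  0.05  ]
 [ 0.5033 -0.063   0.05  ]
 [ 0.4977  0.0045  0.05  ]] [ 0.55758857 -0.0256843   0.05      ]
sd [0.39971551 0.14572051 0.01      ] spray [ 0.75380084 -0.19469482  0.17      ] sdtop [0.4974964  0.14635921 0.01      ] [0.30355456 0.13699741 0.01      ] bin [ 0.75484604 -0.0208601   0.07      ]
red [0.35867407 0.07409248 0.06      ] [0.35781398 0.22167309 0.06      ] [0.33770325 0.42964784 0.06      ]
```

```bash
cat >> h.py <<'E'
from scipy.spatial.transform import Rotation as Ro
def plan(p=None,psi=None):
    """shift (cm) & wz (deg) from measured pose to target TCP p, jaw-yaw psi deg, tool straight down"""
    s=arm.state(); R=Ro.from_quat(s['orientation']); P=np.array(s['eef_pos'])
    y=R.as_matrix()[:,1]; ps=np.degrees(np.arctan2(y[1],y[0]))
    print('t',round(float(s['time']),2),'tcp',P.round(4),'psi',round(ps,2),'tilt',np.degrees(np.arccos(-R.as_matrix()[2,2])).round(2),'gap',round(float(s['finger_gap']),4),'F',np.round(s['wrist_force'],1),'q',np.round(s['qpos'],2))
    if p is None: return
    if psi is None: psi=ps
    print('  shift cm',(R.inv().apply(np.array(p)-P)*100).round(2),end=' ')
    a=np.radians(psi); T=np.array([[-np.sin(a),np.cos(a),0],[np.cos(a),np.sin(a),0],[0,0,-1]]).T
    print('turn',np.degrees((R.inv()*Ro.from_matrix(T)).as_rotvec()).round(2))
E
python3 - <<'E'
from h import *
plan([.665,-.02,.25],-86.3)
E
```

```text
t 0.15 tcp [ 0.1664 -0.5499  0.2556] psi -73.17 tilt 0.08 gap 0.0855 F [-1.   0.2 -0.3] q [-1.49  0.16  1.6  -0.    1.39 -0.21]
  shift cm [ 63.06 -36.29   0.62] turn [-8.000e-02 -1.000e-02  1.313e+01]
```

```bash
python3 -m pendant '[{"dx":5.2,"dy":-3,"gripper":1},{"dx":10.4,"dy":-6,"gripper":1},{"dx":15.6,"dy":-9,"gripper":1},{"dx":20.8,"dy":-12,"gripper":1},{"dx":26,"dy":-15,"gripper":1}]' 40
python3 -m pendant '[{"dx":5.2,"dy":-3,"gripper":1},{"dx":10.4,"dy":-6,"gripper":1},{"dx":15.6,"dy":-9,"gripper":1},{"dx":20.8,"dy":-12,"gripper":1},{"dx":26,"dy":-15,"gripper":1}]'
python3 - <<'E'
from h import *
plan([.665,-.02,.25],-86.3)
E
```

```text
t 0.15 tcp [ 0.1664 -0.5499  0.2556] psi -73.17 tilt 0.08 gap 0.0855 F [-1.   0.2 -0.3] q [-1.49  0.16  1.6  -0.    1.39 -0.21]
  shift cm [ 63.06 -36.29   0.62] turn [-8.000e-02 -1.000e-02  1.313e+01]validation failed for argument at $[0]...
validation failed for argument at $[0]...
```

```bash
python3 -m pendant '[{"wx":0,"wy":0,"wz":0,"dx":5.2,"dy":-3,"dz":0,"gripper":1},{"wx":0,"wy":0,"wz":0,"dx":10.4,"dy":-6,"dz":0,"gripper":1},{"wx":0,"wy":0,"wz":0,"dx":15.6,"dy":-9,"dz":0,"gripper":1},{"wx":0,"wy":0,"wz":0,"dx":20.8,"dy":-12,"dz":0,"gripper":1},{"wx":0,"wy":0,"wz":0,"dx":26,"dy":-15,"dz":0,"gripper":1}]' 40
```

```text
time: 0.78
eef_pos: [0.3729, -0.3298, 0.2562]
orientation: [0.989, 0.146, 0.0, -0.0]
wrist_force: [1.0, -0.2, -0.3]
finger_gap: -0.0
```

```bash
python3 -m pendant '[{"wx":0,"wy":0,"wz":0,"dx":5.2,"dy":-3,"dz":0,"gripper":1},{"wx":0,"wy":0,"wz":0,"dx":10.4,"dy":-6,"dz":0,"gripper":1},{"wx":0,"wy":0,"wz":0,"dx":15.6,"dy":-9,"dz":0,"gripper":1},{"wx":0,"wy":0,"wz":0,"dx":20.8,"dy":-12,"dz":0,"gripper":1},{"wx":0,"wy":0,"wz":0,"dx":26,"dy":-15,"dz":0,"gripper":1}]' 40
python3 - <<'E'
from h import *
plan([.665,-.02,.25],-86.3)
E
```

```text
time: 1.4
eef_pos: [0.5783, -0.1109, 0.2561]
orientation: [0.989, 0.146, -0.0, 0.0]
wrist_force: [0.5, -0.6, 0.2]
finger_gap: 0.0002
t 1.4 tcp [ 0.5783 -0.1109  0.2561] psi -73.16 tilt 0.01 gap 0.0002 F [ 0.5 -0.6  0.2] q [-0.39  0.19  1.56 -0.    1.39  0.88]
  shift cm [10.93 -6.19  0.6 ] turn [0.000e+00 1.000e-02 1.314e+01]
```

```bash
python3 -m pendant '[{"wx":0,"wy":0,"wz":4,"dx":4,"dy":-2.2,"dz":0,"gripper":1},{"wx":0,"wy":0,"wz":9,"dx":8,"dy":-4.5,"dz":0,"gripper":1},{"wx":0,"wy":0,"wz":13,"dx":10.8,"dy":-6.1,"dz":0,"gripper":1},{"wx":0,"wy":0,"wz":13,"dx":10.8,"dy":-6.1,"dz":0,"gripper":1}]' 40
python3 - <<'E'
from h import *
snap('wrist','w1.png'); snap('top','t1.png',(260,100,460,250),4)
plan([.655,-.022,.13],-86.3)
E
```

```text
time: 1.9
eef_pos: [0.6636, -0.0211, 0.2554]
orientation: [0.999, 0.035, -0.0, -0.0]
wrist_force: [0.1, -0.8, 0.4]
finger_gap: -0.0003
t 2.0 tcp [ 0.6626 -0.0232  0.2557] psi -86.11 tilt 0.08 gap -0.0002 F [-0.5 -0.  -0. ] q [-0.22  0.39  1.32 -0.    1.43  1.29]
  shift cm [-0.73 -0.17 12.57] turn [0.01 0.07 0.19]
```

View pics/w1.png

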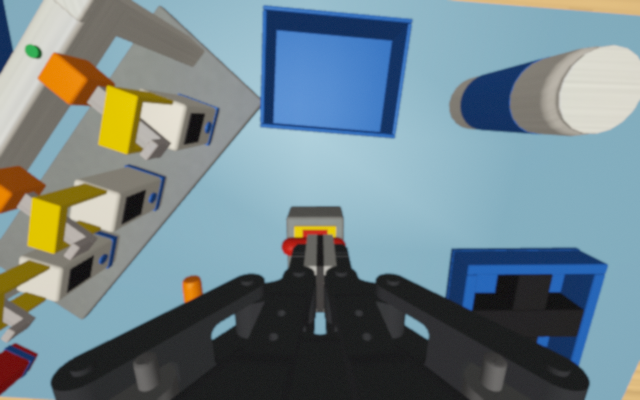

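View pics/t1.png

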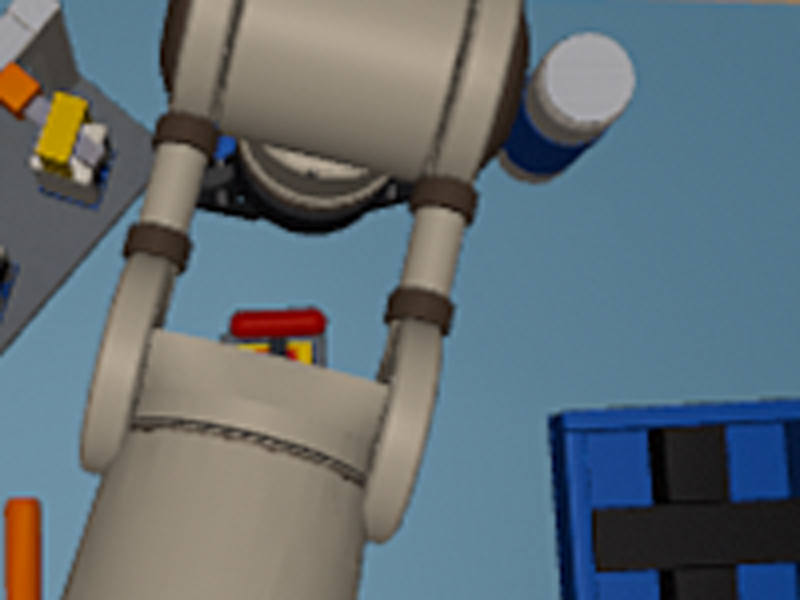

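The wrist view shows the red bar just beyond the shut fingertips at (305,245), with the fingers on its far side. In the top view the handle is still on. I'll descend now.

```bash
python3 -m pendant '[{"wx":0,"wy":0,"wz":0,"dx":0,"dy":0,"dz":4,"gripper":1},{"wx":0,"wy":0,"wz":0,"dx":0,"dy":0,"dz":8,"gripper":1},{"wx":0,"wy":0,"wz":0,"dx":0,"dy":0,"dz":11,"gripper":1},{"wx":0,"wy":0,"wz":0,"dx":0,"dy":0,"dz":12.5,"gripper":1},{"wx":0,"wy":0,"wz":0,"dx":0,"dy":0,"dz":12.5,"gripper":1}]'
python3 -m pendant '[{"wx":0,"wy":0,"wz":0,"dx":-2,"dy":0,"dz":0,"gripper":1},{"wx":0,"wy":0,"wz":0,"dx":-4,"dy":0,"dz":0,"gripper":1},{"wx":0,"wy":0,"wz":0,"dx":-6,"dy":0,"dz":0,"gripper":1},{"wx":0,"wy":0,"wz":0,"dx":-7.5,"dy":0,"dz":0,"gripper":1},{"wx":0,"wy":0,"wz":0,"dx":-9,"dy":0,"dz":0,"gripper":1}]'
python3 - <<'E'
from h import *
snap('wrist','w2.png'); snap('scene','s2.png',(250,150,400,260),5)
plan()
E
```

```text
time: 2.62
eef_pos: [0.6622, -0.0236, 0.1307]
orientation: [0.999, 0.033, -0.001, -0.0]
wrist_force: [-0.5, 0.8, 0.1]
finger_gap: 0.0001
time: 3.25
eef_pos: [0.5745, -0.0297, 0.1342]
orientation: [0.999, 0.033, 0.003, 0.001]
wrist_force: [-0.0, 0.4, 1.0]
finger_gap: -0.0001
t 3.35 tcp [ 0.5735 -0.0295  0.1334] psi -86.19 tilt 0.16 gap -0.0 F [0.8 0.5 0.9] q [-0.26  0.28  1.71 -0.    1.15  1.24]
```

View pics/s2.png

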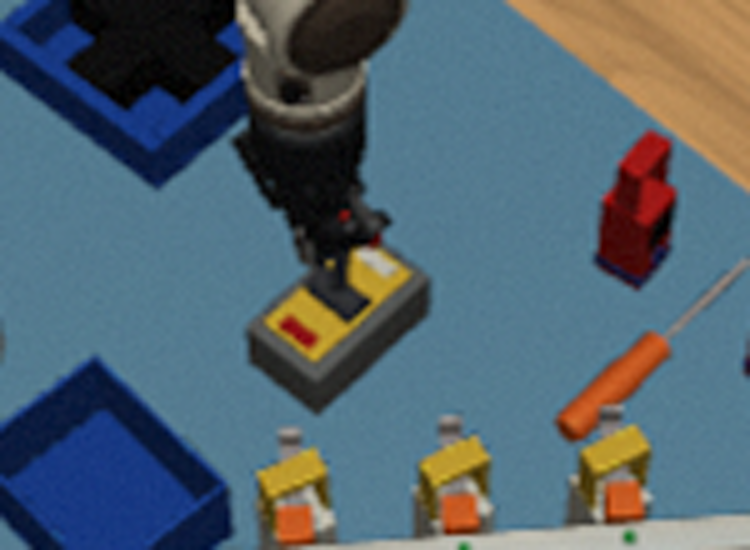

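```bash
python3 -m pendant '[{"wx":0,"wy":0,"wz":0,"dx":-1.5,"dy":0,"dz":0,"gripper":1},{"wx":0,"wy":0,"wz":0,"dx":-3,"dy":0,"dz":0,"gripper":1},{"wx":0,"wy":0,"wz":0,"dx":-4,"dy":0,"dz":0,"gripper":1},{"wx":0,"wy":0,"wz":0,"dx":-4,"dy":0,"dz":0,"gripper":1}]'
python3 -m pendant '[{"wx":0,"wy":0,"wz":0,"dx":2,"dy":0,"dz":-2,"gripper":1},{"wx":0,"wy":0,"wz":0,"dx":3,"dy":0,"dz":-6,"gripper":1},{"wx":0,"wy":0,"wz":0,"dx":3,"dy":0,"dz":-12,"gripper":1},{"wx":0,"wy":0,"wz":0,"dx":3,"dy":0,"dz":-12,"gripper":0}]'
python3 - <<'E'
from h import *
snap('scene','s3.png',(250,150,400,260),5)
plan()
E
```

```text
time: 3.85
eef_pos: [0.5336, -0.0318, 0.132]
orientation: [0.999, 0.033, 0.001, 0.0]
wrist_force: [0.7, -0.6, 0.1]
finger_gap: -0.0001
time: 4.35
eef_pos: [0.5672, -0.0305, 0.2581]
orientation: [0.999, 0.034, 0.006, 0.002]
wrist_force: [0.6, -0.4, -0.1]
finger_gap: 0.0172
t 4.4 tcp [ 0.5655 -0.0301  0.2547] psi -86.16 tilt 0.4 gap 0.0246 F [ 0.7 -0.  -0.3] q [-0.27  0.13  1.63  0.    1.37  1.24]
```

View pics/s3.png

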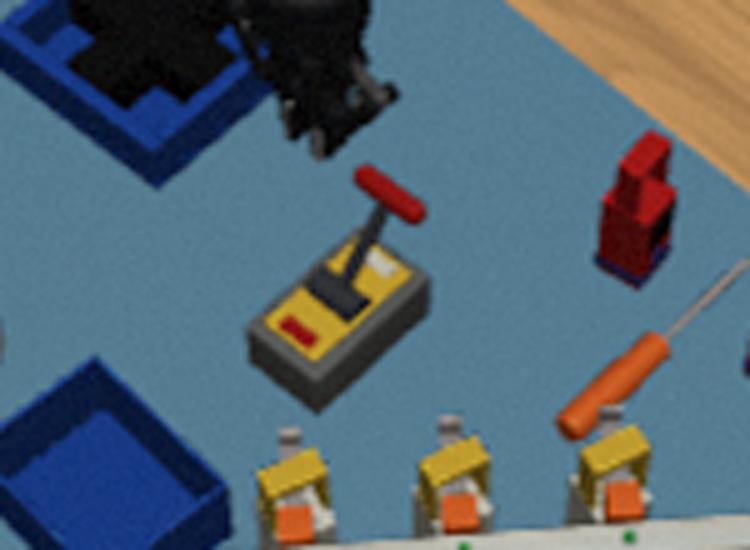

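The handle is off: it leans over the white mark, with the grip bar at (390,193) in the crop. All three meters still hang. Next I go to the nearest meter, A.

Run:
```python
from h import *
plan([.565,.239,.27],-39)
```

```text
t 4.4 tcp [ 0.5655 -0.0301  0.2547] psi -86.16 tilt 0.4 gap 0.0246 F [ 0.7 -0.  -0.3] q [-0.27  0.13  1.63  0.    1.37  1.24]
  shift cm [  1.76 -26.85  -1.58] turn [  0.28  -0.31 -47.16]
```

```bash
python3 -m pendant '[{"wx":0,"wy":0,"wz":-9,"dx":0.4,"dy":-5,"dz":-1,"gripper":0},{"wx":0,"wy":0,"wz":-18,"dx":0.8,"dy":-10,"dz":-1.2,"gripper":0},{"wx":0,"wy":0,"wz":-28,"dx":1.2,"dy":-16,"dz":-1.2,"gripper":0},{"wx":0,"wy":0,"wz":-37,"dx":1.6,"dy":-21,"dz":-1.2,"gripper":0},{"wx":0,"wy":0,"wz":-47,"dx":1.8,"dy":-26.5,"dz":-1.2,"gripper":0}]'
python3 -m pendant '[{"wx":0,"wy":0,"wz":0,"dx":0,"dy":0,"dz":0,"gripper":0},{"wx":0,"wy":0,"wz":0,"dx":0,"dy":0,"dz":0,"gripper":0}]'
python3 - <<'E'
from h import *
im=snap('wrist','w4.png'); 
plan([.565,.239,.155],-39)
for p in [(.565,.239,.178),(.64,.1752,.178)]: print(proj(im,p))
E
```

```text
time: 5.03
eef_pos: [0.563, 0.2375, 0.2614]
orientation: [0.902, 0.432, -0.001, -0.0]
wrist_force: [1.1, -0.0, 0.3]
finger_gap: 0.086
time: 5.28
eef_pos: [0.5631, 0.2356, 0.2618]
orientation: [0.903, 0.429, -0.001, -0.0]
wrist_force: [0.2, -0.6, 0.4]
finger_gap: 0.0853
t 5.33 tcp [0.5634 0.235  0.2622] psi -39.26 tilt 0.1 gap 0.0855 F [-1.  -0.   0.3] q [ 0.2   0.25  1.48 -0.    1.41  0.88]
  shift cm [ 0.43 -0.12 10.72] turn [-0.04  0.09 -0.26]
(np.float64(319.9820202564786), np.float64(209.87334232870973))
(np.float64(454.5629806850195), np.float64(212.5079577396491))
```

View pics/w4.png

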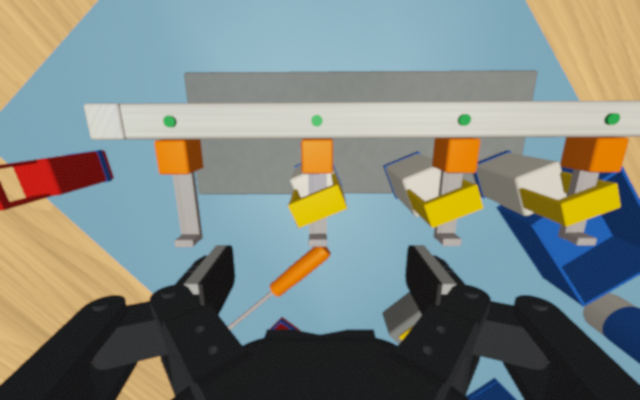

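The bars sit turned on their hooks. Bar A's corners are near (292,203), (337,183), (346,210) and (302,228). I'll measure the yaw on an enlarged crop.

Run:
```python
import cv2
f=cv2.imread('pics/w4.png')
cv2.imwrite('pics/c4.png',cv2.resize(f[130:260,270:400],None,fx=4.5,fy=4.5,interpolation=cv2.INTER_CUBIC))
cv2.imwrite('pics/c5.png',cv2.resize(f[130:260,380:640],None,fx=3,fy=3,interpolation=cv2.INTER_CUBIC))
```

```text
(no output)
```

View pics/c4.png

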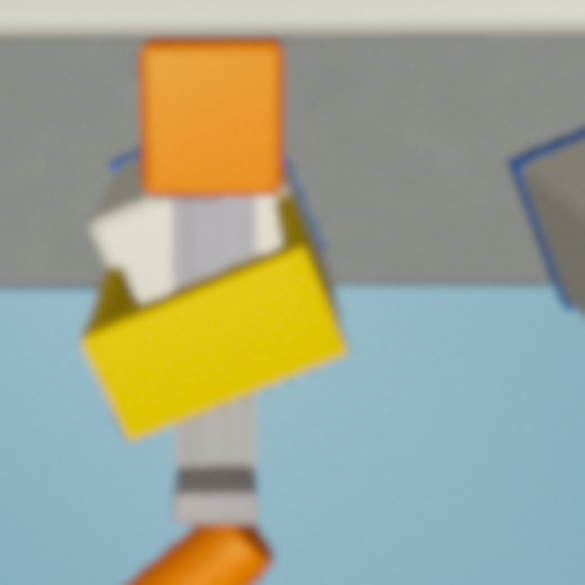

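View pics/c5.png

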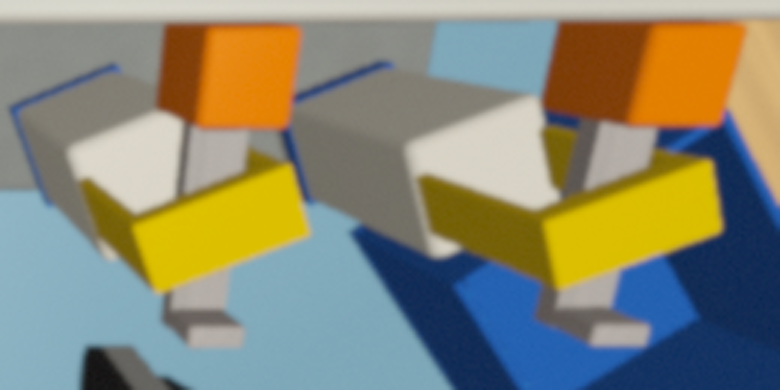

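Run:
```python
from h import *
im=eyes.get_image('wrist')
def m(name,c,ox,oy,s):
    P=np.array([back(im,ox+p[0]/s,oy+p[1]/s,.178) for p in c]); e=P[1]-P[0]+P[2]-P[3]; a=np.degrees(np.arctan2(e[1],e[0]))
    print(name,P.mean(0).round(4),'psi',a.round(1),[np.linalg.norm(P[i]-P[i-1]).round(4) for i in range(4)])
m('A',[(82,340),(303,245),(347,352),(130,440)],270,130,4.5)
m('B',[(133,222),(293,166),(310,233),(158,292)],380,130,3)
m('C',[(541,220),(711,160),(722,231),(557,290)],380,130,3)
```

```text
A [0.5655 0.2413 0.178 ] psi -15.7 [np.float64(0.0188), np.float64(0.0389), np.float64(0.0193), np.float64(0.0387)]
B [0.6427 0.1785 0.178 ] psi -17.2 [np.float64(0.0198), np.float64(0.0392), np.float64(0.0179), np.float64(0.0385)]
C [0.7198 0.1165 0.178 ] psi -16.9 [np.float64(0.0198), np.float64(0.0398), np.float64(0.0192), np.float64(0.0395)]
```

Run:
```python
from h import *
plan([.565,.2405,.15],-16.5)
```

```text
t 5.38 tcp [0.5636 0.2347 0.2625] psi -39.29 tilt 0.08 gap 0.0853 F [ 0.1 -0.   0.1] q [ 0.2   0.25  1.48 -0.    1.41  0.88]
  shift cm [ 0.55 -0.25 11.25] turn [ -0.04   0.06 -22.79]
```

```bash
python3 -m pendant '[{"wx":0,"wy":0,"wz":-10,"dx":0.5,"dy":-0.2,"dz":0,"gripper":0},{"wx":0,"wy":0,"wz":-20,"dx":0.5,"dy":-0.2,"dz":0,"gripper":0},{"wx":0,"wy":0,"wz":-23,"dx":0.5,"dy":-0.2,"dz":2,"gripper":0},{"wx":0,"wy":0,"wz":-23,"dx":0.5,"dy":-0.2,"dz":5,"gripper":0},{"wx":0,"wy":0,"wz":-23,"dx":0.5,"dy":-0.2,"dz":6,"gripper":0}]'
python3 - <<'E'
from h import *
snap('wrist','w5.png')
plan([.565,.2405,.15],-16.5)
E
```

```text
time: 6.0
eef_pos: [0.5642, 0.2396, 0.201]
orientation: [0.8, 0.6, -0.002, -0.001]
wrist_force: [1.0, 0.6, 0.4]
finger_gap: 0.0853
t 6.05 tcp [0.5641 0.2397 0.2006] psi -16.28 tilt 0.25 gap 0.0854 F [-0.8  0.1 -0.5] q [ 0.21  0.3   1.54 -0.    1.3   0.49]
  shift cm [0.11 0.09 5.06] turn [-0.22  0.12  0.22]
```

View pics/w5.png

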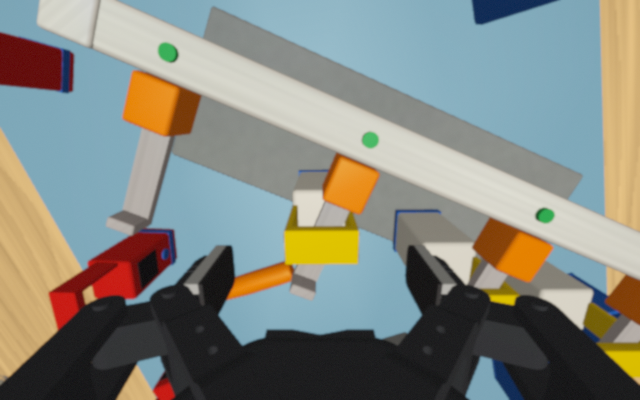

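Bar A now lies square between the fingers, its centre at (322,245). I'll descend and grip.

```bash
python3 -m pendant '[{"wx":0,"wy":0,"wz":0,"dx":0.1,"dy":0.1,"dz":2,"gripper":0},{"wx":0,"wy":0,"wz":0,"dx":0.1,"dy":0.1,"dz":4,"gripper":0},{"wx":0,"wy":0,"wz":0,"dx":0.1,"dy":0.1,"dz":5,"gripper":0},{"wx":0,"wy":0,"wz":0,"dx":0.1,"dy":0.1,"dz":5,"gripper":0}]' 50
python3 -m pendant '[{"wx":0,"wy":0,"wz":0,"dx":0,"dy":0,"dz":0,"gripper":1},{"wx":0,"wy":0,"wz":0,"dx":0,"dy":0,"dz":0,"gripper":1},{"wx":0,"wy":0,"wz":0,"dx":0,"dy":0,"dz":0,"gripper":1},{"wx":0,"wy":0,"wz":0,"dx":0,"dy":0,"dz":0,"gripper":1},{"wx":0,"wy":0,"wz":0,"dx":0,"dy":0,"dz":0,"gripper":1}]' 50
python3 - <<'E'
from h import *
snap('wrist','w6.png'); snap('scene','s6.png',(280,180,440,300),5)
plan()
E
```

```text
time: 6.55
eef_pos: [0.5657, 0.2417, 0.152]
orientation: [0.799, 0.601, -0.001, -0.0]
wrist_force: [0.1, -0.1, 0.6]
finger_gap: 0.0854
time: 7.18
eef_pos: [0.5667, 0.242, 0.1542]
orientation: [0.799, 0.601, 0.001, 0.0]
wrist_force: [-1.3, 0.6, 4.8]
finger_gap: 0.0394
t 7.28 tcp [0.5667 0.242  0.1542] psi -16.16 tilt 0.06 gap 0.0393 F [-2.2 -0.   5.5] q [0.21 0.35 1.57 0.   1.21 0.49]
```

View pics/w6.png

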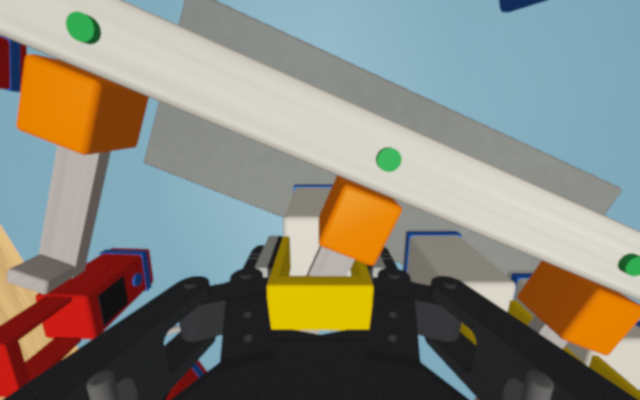

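View pics/s6.png

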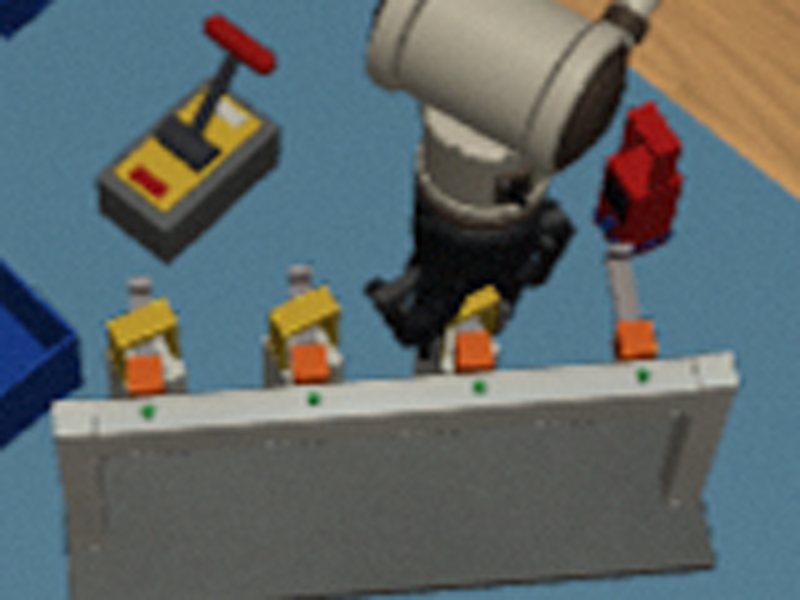

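```bash
python3 -m pendant '[{"wx":0,"wy":0,"wz":0,"dx":0,"dy":0,"dz":-1,"gripper":1},{"wx":0,"wy":0,"wz":0,"dx":0,"dy":0,"dz":-2,"gripper":1},{"wx":0,"wy":0,"wz":0,"dx":0,"dy":0,"dz":-2.4,"gripper":1},{"wx":0,"wy":0,"wz":0,"dx":0,"dy":0,"dz":-2.4,"gripper":1}]' 50
python3 - <<'E'
from h import *
snap('wrist','w7.png'); snap('scene','s7.png',(280,180,440,300),5)
s=arm.state()
p=np.array(s['eef_pos']); a=np.radians(51)
plan(p-.08*np.array([np.cos(a),np.sin(a),0]))
E
```

```text
time: 7.78
eef_pos: [0.5665, 0.2418, 0.1776]
orientation: [0.8, 0.601, 0.0, 0.0]
wrist_force: [0.3, -0.2, -2.6]
finger_gap: 0.0395
t 7.88 tcp [0.5661 0.2417 0.1769] psi -16.17 tilt 0.03 gap 0.0392 F [ 0.4  0.  -3.4] q [ 0.21  0.33  1.55 -0.    1.26  0.49]
  shift cm [-7.37 -3.1   0.  ] turn [-0.03  0.02  0.  ]
```

View pics/w7.png

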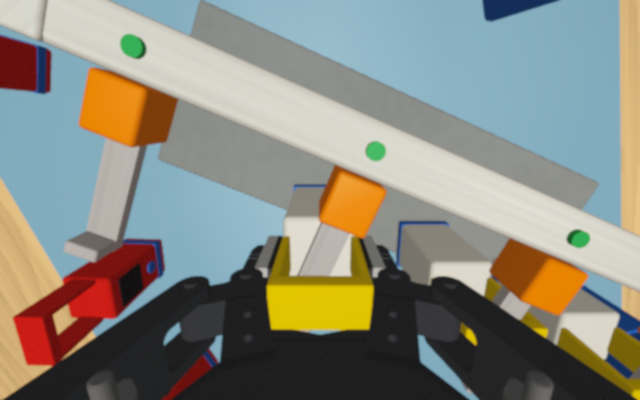

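View pics/s7.png

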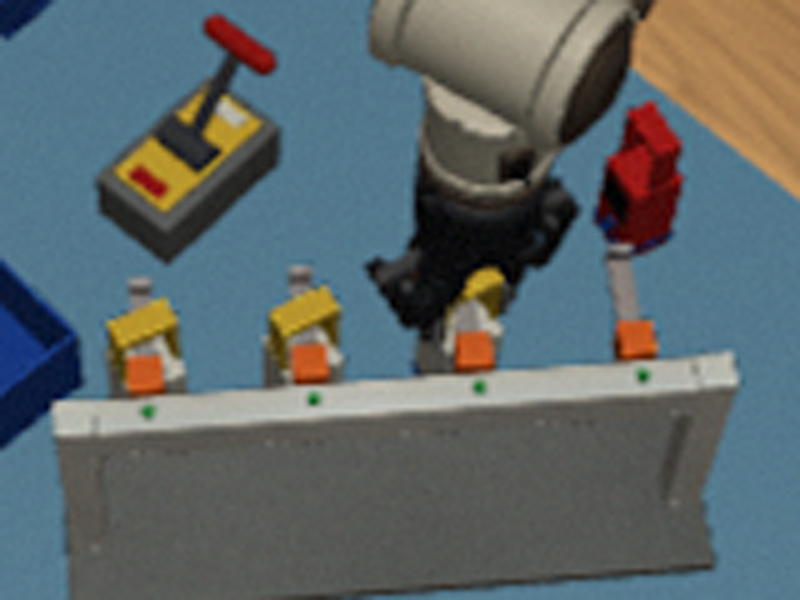

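The meter is carried (force −3.4 N) and has risen about 23 mm, so it is over the lip. I'll turn it square to the hook, then draw it out.

```bash
python3 -m pendant '[{"wx":0,"wy":0,"wz":8,"dx":0,"dy":0,"dz":0,"gripper":1},{"wx":0,"wy":0,"wz":16,"dx":0,"dy":0,"dz":0,"gripper":1},{"wx":0,"wy":0,"wz":22.8,"dx":0,"dy":0,"dz":0,"gripper":1},{"wx":0,"wy":0,"wz":22.8,"dx":0,"dy":0,"dz":0,"gripper":1}]' 50
python3 - <<'E'
from h import *
snap('wrist','w8.png')
plan()
E
```

```text
time: 8.38
eef_pos: [0.5661, 0.2417, 0.1768]
orientation: [0.902, 0.431, -0.0, -0.0]
wrist_force: [-0.6, -0.1, -3.0]
finger_gap: 0.0391
t 8.43 tcp [0.5662 0.2417 0.1769] psi -38.84 tilt 0.04 gap 0.0395 F [-0.1  0.2 -2.9] q [ 0.21  0.33  1.55 -0.    1.26  0.89]
```

View pics/w8.png

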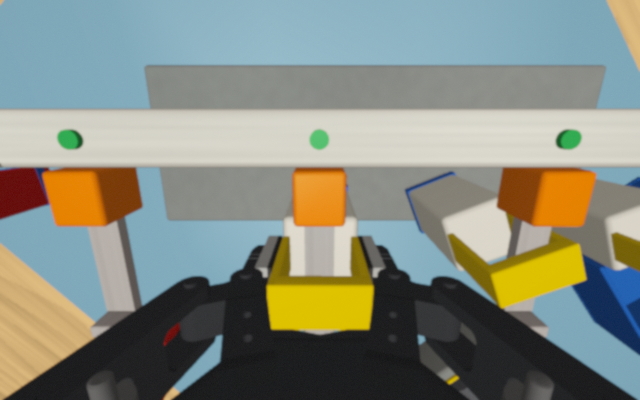

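```bash
python3 -m pendant '[{"wx":0,"wy":0,"wz":0,"dx":-2,"dy":0,"dz":0,"gripper":1},{"wx":0,"wy":0,"wz":0,"dx":-4.5,"dy":0,"dz":0,"gripper":1},{"wx":0,"wy":0,"wz":0,"dx":-7,"dy":0,"dz":0,"gripper":1},{"wx":0,"wy":0,"wz":0,"dx":-9,"dy":0,"dz":0,"gripper":1},{"wx":0,"wy":0,"wz":0,"dx":-9,"dy":0,"dz":0,"gripper":1}]' 50
python3 -m pendant '[{"wx":0,"wy":0,"wz":0,"dx":0,"dy":0,"dz":-3,"gripper":1},{"wx":0,"wy":0,"wz":0,"dx":0,"dy":0,"dz":-7,"gripper":1},{"wx":0,"wy":0,"wz":0,"dx":0,"dy":0,"dz":-10,"gripper":1},{"wx":0,"wy":0,"wz":0,"dx":0,"dy":0,"dz":-12,"gripper":1}]' 50
python3 - <<'E'
from h import *
import pickle
im=snap('top','t9.png'); pickle.dump(im,open('t9.pkl','wb')); snap('scene','s9.png')
plan([.44,-.26,.30],-85)
E
```

```text
time: 9.05
eef_pos: [0.5092, 0.1712, 0.1772]
orientation: [0.902, 0.431, -0.0, -0.0]
wrist_force: [0.8, -0.7, -3.0]
finger_gap: 0.0397
time: 9.55
eef_pos: [0.5107, 0.1725, 0.2994]
orientation: [0.902, 0.432, 0.002, 0.0]
wrist_force: [0.2, -0.4, -3.2]
finger_gap: 0.0394
t 9.65 tcp [0.5116 0.1725 0.3004] psi -38.88 tilt 0.36 gap 0.0393 F [ 0.4  0.2 -2.7] q [0.1  0.04 1.64 0.   1.46 0.78]
  shift cm [-38.16  21.58  -0.05] turn [ 0.12 -0.34 46.12]
```

View pics/t9.png

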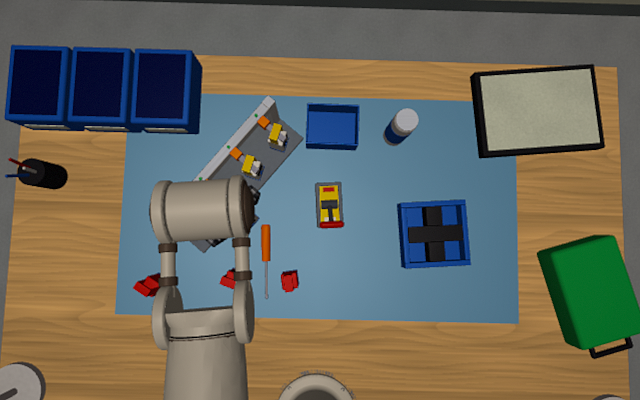

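View pics/s9.png

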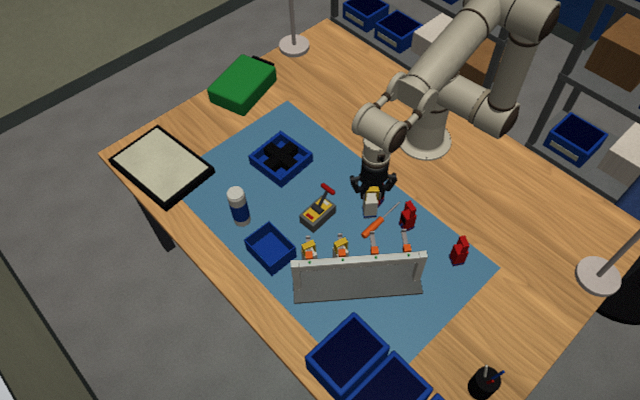

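The meter is free and hangs square in the gripper, with the handle off and the tray unmoved at (434,234). I'll carry it to the tray.

```bash
python3 -m pendant '[{"wx":0,"wy":0,"wz":0,"dx":-4,"dy":2.3,"dz":0,"gripper":1},{"wx":0,"wy":0,"wz":0,"dx":-8.5,"dy":4.8,"dz":0,"gripper":1},{"wx":0,"wy":0,"wz":0,"dx":-13,"dy":7.3,"dz":0,"gripper":1},{"wx":0,"wy":0,"wz":0,"dx":-17.5,"dy":9.9,"dz":0,"gripper":1},{"wx":0,"wy":0,"wz":0,"dx":-22,"dy":12.4,"dz":0,"gripper":1}]' 50
python3 - <<'E'
from h import *
plan([.44,-.26,.30],-85)
E
```

```text
time: 10.28
eef_pos: [0.4673, -0.0784, 0.2961]
orientation: [0.902, 0.431, -0.0, -0.001]
wrist_force: [0.9, 0.3, -2.7]
finger_gap: 0.0393
t 10.28 tcp [ 0.4673 -0.0784  0.2961] psi -38.9 tilt 0.06 gap 0.0393 F [ 0.9  0.3 -2.7] q [-0.42 -0.14  1.81  0.    1.46  0.26]
  shift cm [-15.85   9.27  -0.4 ] turn [-6.00e-02  3.00e-02  4.61e+01]
```

```bash
python3 -m pendant '[{"wx":0,"wy":0,"wz":9,"dx":-4,"dy":1.2,"dz":0,"gripper":1},{"wx":0,"wy":0,"wz":18,"dx":-8,"dy":2.4,"dz":0,"gripper":1},{"wx":0,"wy":0,"wz":28,"dx":-12,"dy":3.6,"dz":0,"gripper":1},{"wx":0,"wy":0,"wz":37,"dx":-15,"dy":4.5,"dz":0,"gripper":1},{"wx":0,"wy":0,"wz":46,"dx":-16.8,"dy":5,"dz":0,"gripper":1}]' 50
python3 -m pendant '[{"wx":0,"wy":0,"wz":0,"dx":0,"dy":0,"dz":0,"gripper":1},{"wx":0,"wy":0,"wz":0,"dx":0,"dy":0,"dz":0,"gripper":1}]'
python3 - <<'E'
from h import *
import pickle
im=snap('wrist','w10.png'); pickle.dump(im,open('w10.pkl','wb'))
plan([.436,-.262,.2],-85)
c=np.array([.487,-.305]);a=np.radians(5);u=np.array([np.cos(a),np.sin(a)]);v=np.array([-u[1],u[0]])
for i in(1,-1):
  for j in(1,-1):
    p=c+.0875*(i*u+j*v); print(i,j,np.round(proj(im,[*p,.05]),0))
E
```

```text
time: 10.9
eef_pos: [0.4004, -0.2403, 0.296]
orientation: [0.999, 0.041, -0.0, -0.001]
wrist_force: [0.0, 1.1, -3.4]
finger_gap: 0.0397
time: 11.15
eef_pos: [0.4012, -0.2386, 0.2966]
orientation: [0.999, 0.045, -0.0, -0.001]
wrist_force: [-0.4, 0.5, -3.0]
finger_gap: 0.0395
t 11.2 tcp [ 0.4013 -0.2385  0.2968] psi -84.81 tilt 0.06 gap 0.039 F [-0.2  0.5 -3.1] q [-0.8  -0.16  1.83  0.    1.47  0.68]
  shift cm [3.24 2.66 9.67] turn [-0.05  0.02  0.19]
1 1 [309.  26.]
1 -1 [465.  27.]
-1 1 [310. 180.]
-1 -1 [446. 180.]
```

View pics/w10.png

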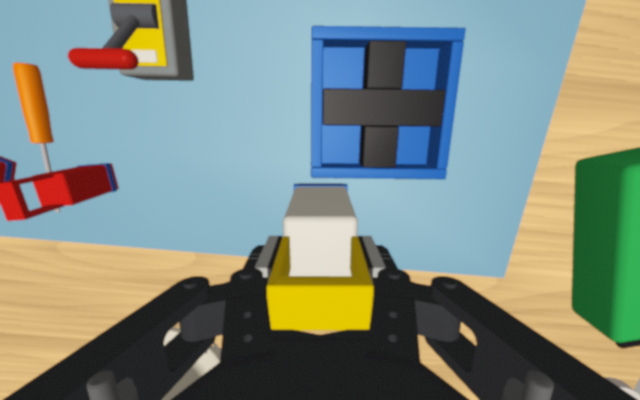

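```bash
python3 -m pendant '[{"wx":0,"wy":0,"wz":0,"dx":1.7,"dy":1.4,"dz":1,"gripper":1},{"wx":0,"wy":0,"wz":0,"dx":3.1,"dy":2.7,"dz":3,"gripper":1},{"wx":0,"wy":0,"wz":0,"dx":3.1,"dy":2.7,"dz":6,"gripper":1},{"wx":0,"wy":0,"wz":0,"dx":3.1,"dy":2.7,"dz":9,"gripper":1},{"wx":0,"wy":0,"wz":0,"dx":3.1,"dy":2.7,"dz":10.5,"gripper":1}]' 50
python3 -m pendant '[{"wx":0,"wy":0,"wz":0,"dx":0,"dy":0,"dz":0,"gripper":1}]'
python3 - <<'E'
from h import *
im=snap('wrist','w11.png'); snap('scene','s11.png',(230,100,390,220),5)
plan([.4346,-.2628,.117],-85)
E
```

```text
time: 11.82
eef_pos: [0.434, -0.262, 0.1903]
orientation: [0.999, 0.045, -0.001, -0.001]
wrist_force: [0.2, -0.0, -2.3]
finger_gap: 0.0396
time: 11.95
eef_pos: [0.4341, -0.2625, 0.1914]
orientation: [0.999, 0.045, -0.001, -0.001]
wrist_force: [0.1, -0.3, -3.1]
finger_gap: 0.0398
t 12.05 tcp [ 0.435  -0.2638  0.1935] psi -84.93 tilt 0.11 gap 0.0396 F [ 0.5 -0.7 -3. ] q [-0.78  0.04  1.85  0.    1.25  0.7 ]
  shift cm [-0.04 -0.11  7.65] turn [ 0.09 -0.08  0.07]
```

View pics/w11.png

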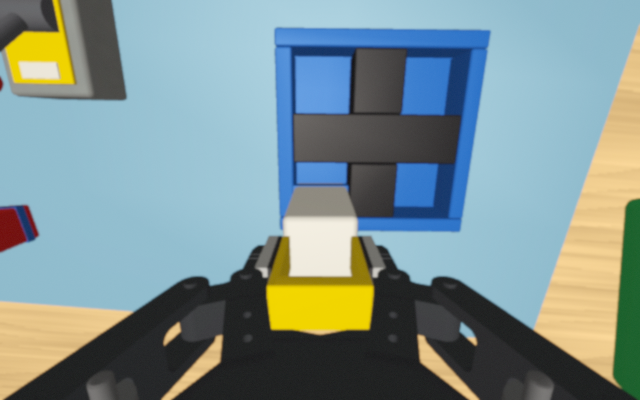

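View pics/s11.png

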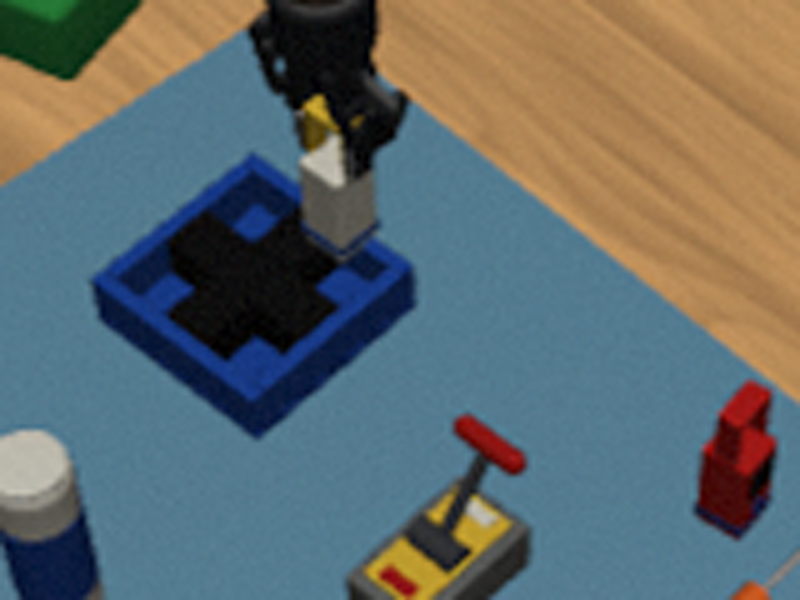

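The meter is over the tray's near-left pocket. It is centred between the rim (293) and the foam (350), and square to the tray. I'll lower it.

```bash
python3 -m pendant '[{"wx":0,"wy":0,"wz":0,"dx":0,"dy":-0.1,"dz":1.5,"gripper":1},{"wx":0,"wy":0,"wz":0,"dx":0,"dy":-0.1,"dz":3,"gripper":1},{"wx":0,"wy":0,"wz":0,"dx":0,"dy":-0.1,"dz":4.5,"gripper":1},{"wx":0,"wy":0,"wz":0,"dx":0,"dy":-0.1,"dz":5.2,"gripper":1},{"wx":0,"wy":0,"wz":0,"dx":0,"dy":-0.1,"dz":5.2,"gripper":1}]' 50
python3 - <<'E'
from h import *
plan([.4346,-.2628,.117],-85)
E
```

```text
time: 12.68
eef_pos: [0.4338, -0.2621, 0.1394]
orientation: [0.999, 0.044, -0.001, -0.001]
wrist_force: [-0.3, 0.0, -2.4]
finger_gap: 0.0394
t 12.68 tcp [ 0.4338 -0.2621  0.1394] psi -84.97 tilt 0.1 gap 0.0394 F [-0.3  0.  -2.4] q [-0.78  0.11  1.9  -0.    1.14  0.7 ]
  shift cm [0.07 0.08 2.24] turn [-0.07  0.06  0.03]
```

```bash
python3 -m pendant '[{"wx":0,"wy":0,"wz":0,"dx":0,"dy":0,"dz":0.8,"gripper":1},{"wx":0,"wy":0,"wz":0,"dx":0,"dy":0,"dz":1.5,"gripper":1},{"wx":0,"wy":0,"wz":0,"dx":0,"dy":0,"dz":2.0,"gripper":1},{"wx":0,"wy":0,"wz":0,"dx":0,"dy":0,"dz":2.3,"gripper":1},{"wx":0,"wy":0,"wz":0,"dx":0,"dy":0,"dz":2.3,"gripper":1}]' 50
python3 - <<'E'
from h import *
plan([.4346,-.2628,.117],-85)
E
```

```text
time: 13.3
eef_pos: [0.4343, -0.2626, 0.1174]
orientation: [0.999, 0.044, 0.0, 0.0]
wrist_force: [0.2, -0.3, -2.2]
finger_gap: 0.0393
t 13.3 tcp [ 0.4343 -0.2626  0.1174] psi -84.96 tilt 0.02 gap 0.0393 F [ 0.2 -0.3 -2.2] q [-0.78  0.14  1.91 -0.    1.09  0.7 ]
  shift cm [0.03 0.02 0.04] turn [ 0.02 -0.01  0.04]
```

```bash
python3 -m pendant '[{"wx":0,"wy":0,"wz":0,"dx":0,"dy":0,"dz":0.2,"gripper":1},{"wx":0,"wy":0,"wz":0,"dx":0,"dy":0,"dz":0.4,"gripper":1},{"wx":0,"wy":0,"wz":0,"dx":0,"dy":0,"dz":0.4,"gripper":1}]' 50
python3 - <<'E'
from h import *
plan()
E
```

```text
time: 13.68
eef_pos: [0.4351, -0.2629, 0.1171]
orientation: [0.999, 0.044, 0.0, 0.0]
wrist_force: [-6.8, 7.5, 23.7]
finger_gap: 0.0392
t 13.68 tcp [ 0.4351 -0.2629  0.1171] psi -84.95 tilt 0.05 gap 0.0392 F [-6.8  7.5 23.7] q [-0.78  0.14  1.91  0.    1.09  0.7 ]
```

It is seated: 24 N at TCP 0.117, exactly the expected floor height. I'll release and retreat.

```bash
python3 -m pendant '[{"wx":0,"wy":0,"wz":0,"dx":0,"dy":0,"dz":-0.3,"gripper":1},{"wx":0,"wy":0,"wz":0,"dx":0,"dy":0,"dz":-0.3,"gripper":0},{"wx":0,"wy":0,"wz":0,"dx":0,"dy":0,"dz":-0.3,"gripper":0},{"wx":0,"wy":0,"wz":0,"dx":0,"dy":0,"dz":-0.3,"gripper":0},{"wx":0,"wy":0,"wz":0,"dx":0,"dy":0,"dz":-0.3,"gripper":0}]' 50
python3 -m pendant '[{"wx":0,"wy":0,"wz":0,"dx":0,"dy":0,"dz":-3,"gripper":0},{"wx":0,"wy":0,"wz":0,"dx":0,"dy":0,"dz":-8,"gripper":0},{"wx":0,"wy":0,"wz":0,"dx":0,"dy":0,"dz":-13,"gripper":0},{"wx":0,"wy":0,"wz":0,"dx":0,"dy":0,"dz":-17,"gripper":0}]' 50
python3 - <<'E'
from h import *
im=snap('wrist','w12.png'); snap('scene','s12.png',(230,100,390,220),5)
plan([.6427,.1775,.27],-17)
E
```

```text
time: 14.3
eef_pos: [0.4341, -0.2625, 0.1161]
orientation: [0.999, 0.044, -0.0, -0.0]
wrist_force: [-0.3, -0.3, -0.3]
finger_gap: 0.0853
time: 14.8
eef_pos: [0.4344, -0.2627, 0.2886]
orientation: [0.999, 0.044, 0.001, 0.001]
wrist_force: [0.3, -1.0, 0.0]
finger_gap: 0.0854
t 14.9 tcp [ 0.4361 -0.2642  0.292 ] psi -84.97 tilt 0.59 gap 0.0856 F [0.8 0.5 0.9] q [-0.78 -0.04  1.74  0.    1.44  0.7 ]
  shift cm [ 24.45 -42.21   2.03] turn [  0.62  -0.07 -67.96]
```

View pics/w12.png

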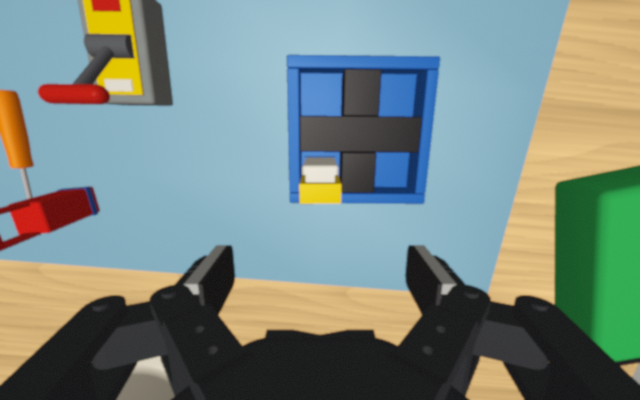

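View pics/s12.png

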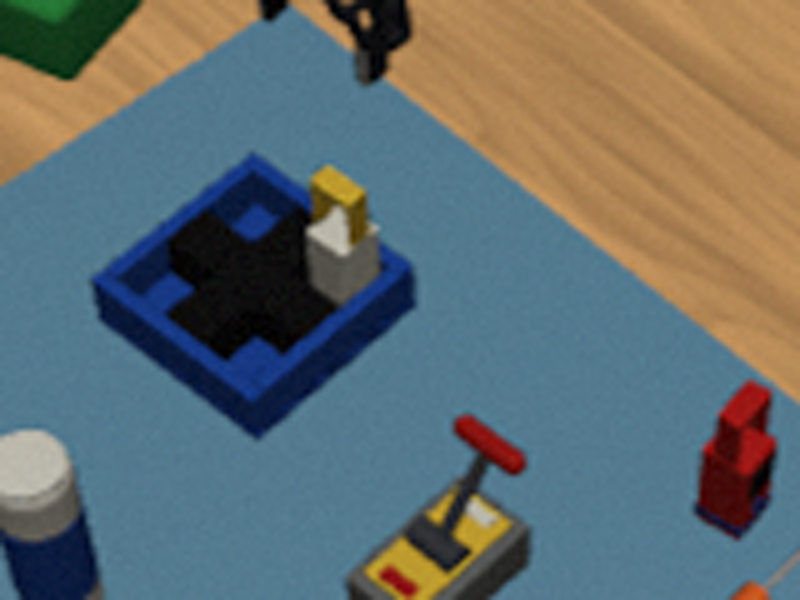

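Meter A stands upright in its pocket. Now to meter B.

```bash
python3 -m pendant '[{"wx":0,"wy":0,"wz":0,"dx":2.8,"dy":-4.9,"dz":0,"gripper":0},{"wx":0,"wy":0,"wz":0,"dx":5.6,"dy":-9.8,"dz":0,"gripper":0},{"wx":0,"wy":0,"wz":0,"dx":8.4,"dy":-14.7,"dz":0,"gripper":0},{"wx":0,"wy":0,"wz":-10,"dx":11.2,"dy":-19.6,"dz":0,"gripper":0},{"wx":0,"wy":0,"wz":-20,"dx":14,"dy":-24.4,"dz":0,"gripper":0}]' 50
python3 - <<'E'
from h import *
plan([.6427,.1775,.26],-17)
E
```

```text
time: 15.52
eef_pos: [0.5524, -0.0053, 0.2851]
orientation: [0.976, 0.22, -0.001, -0.0]
wrist_force: [0.8, 0.0, -0.2]
finger_gap: 0.0855
t 15.53 tcp [ 0.5524 -0.0053  0.2851] psi -64.64 tilt 0.08 gap 0.0855 F [ 0.8  0.  -0.2] q [-0.23  0.08  1.62 -0.    1.44  0.9 ]
  shift cm [ 15.99 -12.64   2.5 ] turn [-7.000e-02  4.000e-02 -4.764e+01]
```

```bash
python3 -m pendant '[{"wx":0,"wy":0,"wz":-10,"dx":3.5,"dy":-2.8,"dz":0.5,"gripper":0},{"wx":0,"wy":0,"wz":-19,"dx":7,"dy":-5.6,"dz":1,"gripper":0},{"wx":0,"wy":0,"wz":-29,"dx":10.5,"dy":-8.4,"dz":1.5,"gripper":0},{"wx":0,"wy":0,"wz":-38,"dx":13.5,"dy":-10.6,"dz":2,"gripper":0},{"wx":0,"wy":0,"wz":-47.5,"dx":16,"dy":-12.6,"dz":2.5,"gripper":0}]' 50
python3 -m pendant '[{"wx":0,"wy":0,"wz":0,"dx":0,"dy":0,"dz":0,"gripper":0},{"wx":0,"wy":0,"wz":0,"dx":0,"dy":0,"dz":0,"gripper":0}]' 50
python3 - <<'E'
from h import *
im=snap('wrist','w13.png'); snap('wrist','c13.png',(230,150,410,300),4)
plan([.6427,.1775,.26],-17)
E
```

```text
time: 16.15
eef_pos: [0.6439, 0.1761, 0.2594]
orientation: [0.805, 0.594, -0.001, -0.001]
wrist_force: [0.5, -0.2, 0.9]
finger_gap: 0.0853
time: 16.4
eef_pos: [0.6435, 0.1742, 0.2604]
orientation: [0.807, 0.591, -0.001, -0.0]
wrist_force: [0.1, 0.0, 0.5]
finger_gap: 0.0854
t 16.5 tcp [0.6437 0.1737 0.2612] psi -17.59 tilt 0.02 gap 0.0855 F [-0.6  0.7 -0.4] q [ 0.08  0.39  1.31 -0.    1.44  0.39]
  shift cm [ 0.33 -0.21  0.12] turn [-0.01  0.02 -0.59]
```

View pics/w13.png

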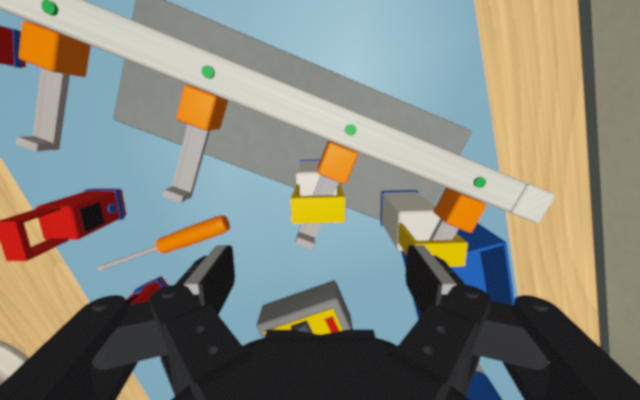

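View pics/c13.png

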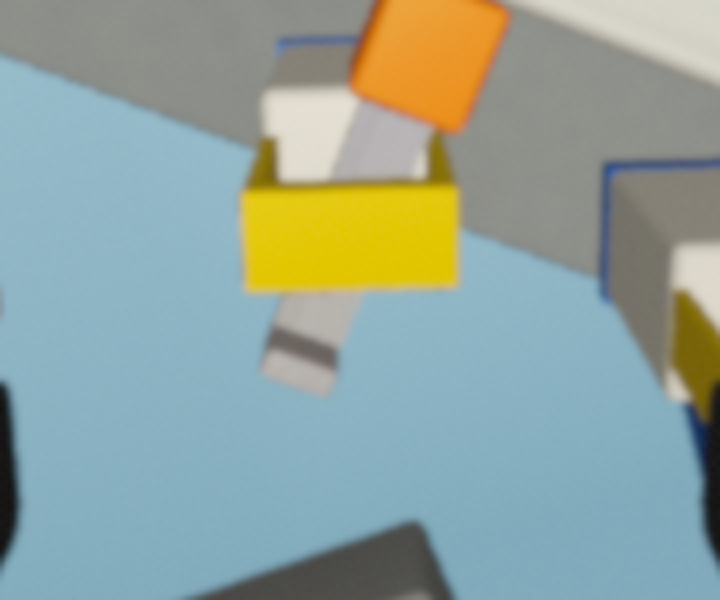

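Run:
```python
from h import *
im=eyes.get_image('wrist')
P=np.array([back(im,230+p[0]/4,150+p[1]/4,.178) for p in[(243,188),(458,183),(459,285),(245,291)]]); e=P[1]-P[0]+P[2]-P[3]; a=np.degrees(np.arctan2(e[1],e[0]))
print(P.mean(0).round(4),a.round(1),[np.linalg.norm(P[i]-P[i-1]).round(4) for i in range(4)])
q=P.mean(0);plan([q[0],q[1],.15],a)
```

```text
[0.643  0.1791 0.178 ] -16.1 [np.float64(0.0197), np.float64(0.0386), np.float64(0.0194), np.float64(0.0394)]
t 16.55 tcp [0.6438 0.1737 0.2615] psi -17.58 tilt 0.01 gap 0.0858 F [-0.7 -0.8  0.7] q [ 0.08  0.39  1.31 -0.    1.44  0.39]
  shift cm [ 0.49 -0.24 11.15] turn [ 0.01  0.01 -1.51]
```

```bash
python3 -m pendant '[{"wx":0,"wy":0,"wz":-1.5,"dx":0.5,"dy":-0.2,"dz":2,"gripper":0},{"wx":0,"wy":0,"wz":-1.5,"dx":0.5,"dy":-0.2,"dz":5,"gripper":0},{"wx":0,"wy":0,"wz":-1.5,"dx":0.5,"dy":-0.2,"dz":8,"gripper":0},{"wx":0,"wy":0,"wz":-1.5,"dx":0.5,"dy":-0.2,"dz":10.5,"gripper":0},{"wx":0,"wy":0,"wz":-1.5,"dx":0.5,"dy":-0.2,"dz":11,"gripper":0}]' 50
python3 -m pendant '[{"wx":0,"wy":0,"wz":0,"dx":0,"dy":0,"dz":0,"gripper":0},{"wx":0,"wy":0,"wz":0,"dx":0,"dy":0,"dz":0,"gripper":1},{"wx":0,"wy":0,"wz":0,"dx":0,"dy":0,"dz":0,"gripper":1},{"wx":0,"wy":0,"wz":0,"dx":0,"dy":0,"dz":0,"gripper":1},{"wx":0,"wy":0,"wz":0,"dx":0,"dy":0,"dz":0,"gripper":1}]' 50
python3 - <<'E'
from h import *
im=snap('wrist','w14.png')
plan()
E
```

```text
time: 17.18
eef_pos: [0.6413, 0.1799, 0.1476]
orientation: [0.798, 0.602, -0.003, -0.002]
wrist_force: [0.7, 0.1, 0.3]
finger_gap: 0.0847
time: 17.8
eef_pos: [0.644, 0.1802, 0.1524]
orientation: [0.798, 0.602, 0.001, 0.0]
wrist_force: [-1.2, 0.2, 4.8]
finger_gap: 0.0396
t 17.85 tcp [0.644  0.1802 0.1524] psi -15.97 tilt 0.09 gap 0.0392 F [-0.2  0.2  4.7] q [0.09 0.48 1.4  0.   1.25 0.37]
```

View pics/w14.png

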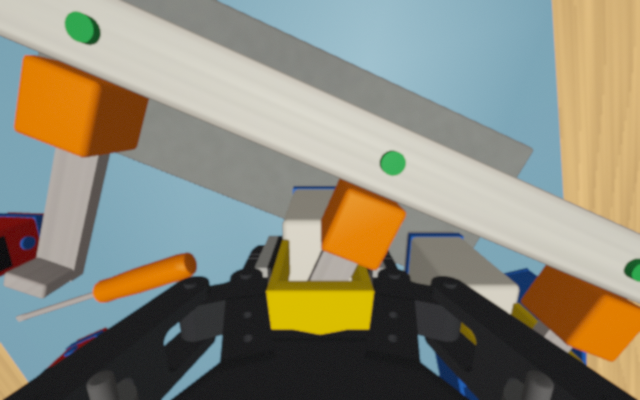

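B is gripped the same way as A. I'll lift, square up and draw it out.

```bash
python3 -m pendant '[{"wx":0,"wy":0,"wz":0,"dx":0,"dy":0,"dz":-1,"gripper":1},{"wx":0,"wy":0,"wz":0,"dx":0,"dy":0,"dz":-2,"gripper":1},{"wx":0,"wy":0,"wz":0,"dx":0,"dy":0,"dz":-2.4,"gripper":1},{"wx":0,"wy":0,"wz":0,"dx":0,"dy":0,"dz":-2.4,"gripper":1}]' 50
python3 -m pendant '[{"wx":0,"wy":0,"wz":8,"dx":0,"dy":0,"dz":0,"gripper":1},{"wx":0,"wy":0,"wz":16,"dx":0,"dy":0,"dz":0,"gripper":1},{"wx":0,"wy":0,"wz":23,"dx":0,"dy":0,"dz":0,"gripper":1},{"wx":0,"wy":0,"wz":23,"dx":0,"dy":0,"dz":0,"gripper":1}]' 50
python3 - <<'E'
from h import *
im=snap('wrist','w15.png')
plan()
E
```

```text
time: 18.35
eef_pos: [0.6437, 0.1801, 0.1757]
orientation: [0.798, 0.602, 0.0, 0.0]
wrist_force: [-0.6, 0.1, -2.6]
finger_gap: 0.0396
time: 18.85
eef_pos: [0.6432, 0.1801, 0.1747]
orientation: [0.902, 0.431, -0.0, -0.0]
wrist_force: [-0.2, -0.5, -2.8]
finger_gap: 0.0395
t 18.9 tcp [0.6433 0.1801 0.1748] psi -38.84 tilt 0.04 gap 0.0395 F [ 0.1  0.2 -2.1] q [0.09 0.46 1.39 0.   1.29 0.77]
```

View pics/w15.png

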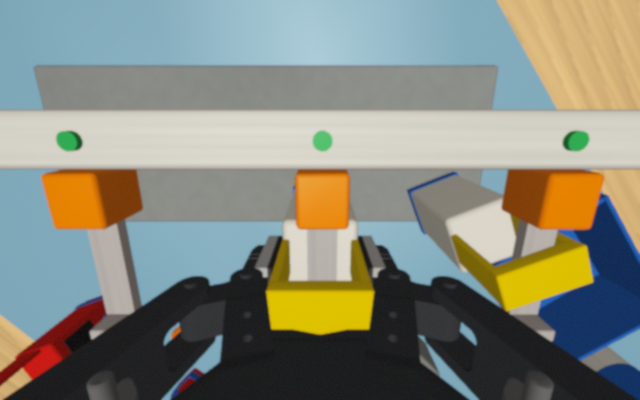

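```bash
python3 -m pendant '[{"wx":0,"wy":0,"wz":0,"dx":-2,"dy":0,"dz":0,"gripper":1},{"wx":0,"wy":0,"wz":0,"dx":-4.5,"dy":0,"dz":0,"gripper":1},{"wx":0,"wy":0,"wz":0,"dx":-7,"dy":0,"dz":0,"gripper":1},{"wx":0,"wy":0,"wz":0,"dx":-8.5,"dy":0,"dz":0,"gripper":1},{"wx":0,"wy":0,"wz":0,"dx":-8.5,"dy":0,"dz":0,"gripper":1}]' 50
python3 -m pendant '[{"wx":0,"wy":0,"wz":0,"dx":0,"dy":0,"dz":-3,"gripper":1},{"wx":0,"wy":0,"wz":0,"dx":0,"dy":0,"dz":-7,"gripper":1},{"wx":0,"wy":0,"wz":0,"dx":0,"dy":0,"dz":-10,"gripper":1},{"wx":0,"wy":0,"wz":0,"dx":0,"dy":0,"dz":-12.5,"gripper":1}]' 50
python3 - <<'E'
from h import *
im=snap('scene','s16.png')
plan([.44,-.26,.30],-85)
E
```

```text
time: 19.52
eef_pos: [0.5898, 0.1136, 0.1754]
orientation: [0.903, 0.431, 0.0, -0.0]
wrist_force: [-0.4, 0.3, -2.4]
finger_gap: 0.0398
time: 20.02
eef_pos: [0.5908, 0.1148, 0.3021]
orientation: [0.902, 0.431, 0.001, 0.0]
wrist_force: [-0.0, -0.5, -1.8]
finger_gap: 0.0396
t 20.07 tcp [0.5922 0.1148 0.306 ] psi -38.89 tilt 0.46 gap 0.0396 F [2.1 0.1 0.8] q [-0.01  0.2   1.46  0.    1.48  0.67]
  shift cm [-38.73  11.68   0.46] turn [ 0.2  -0.42 46.11]
```

View pics/s16.png

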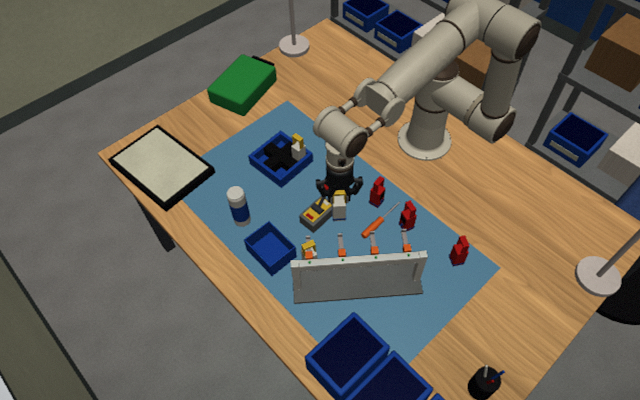

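B is free, and the tray has not visibly moved. I'll carry it to the viewing pose by the tray.

```bash
python3 -m pendant '[{"wx":0,"wy":0,"wz":0,"dx":-4.8,"dy":1.2,"dz":0,"gripper":1},{"wx":0,"wy":0,"wz":0,"dx":-9.6,"dy":2.3,"dz":0,"gripper":1},{"wx":0,"wy":0,"wz":0,"dx":-14.4,"dy":3.5,"dz":0,"gripper":1},{"wx":0,"wy":0,"wz":0,"dx":-19.2,"dy":4.6,"dz":0,"gripper":1},{"wx":0,"wy":0,"wz":0,"dx":-24,"dy":5.8,"dz":0,"gripper":1}]' 50
python3 - <<'E'
from h import *
plan([.4,-.29,.30],-85)
E
```

```text
time: 20.7
eef_pos: [0.4839, -0.11, 0.2999]
orientation: [0.902, 0.431, 0.0, 0.0]
wrist_force: [1.1, -0.1, -3.3]
finger_gap: 0.0398
t 20.7 tcp [ 0.4839 -0.11    0.2999] psi -38.9 tilt 0.03 gap 0.0398 F [ 1.1 -0.1 -3.3] q [-0.47 -0.08  1.75  0.    1.46  0.21]
  shift cm [-1.928e+01  4.780e+00 -1.000e-02] turn [ 1.00e-02 -3.00e-02  4.61e+01]
```

```bash
python3 -m pendant '[{"wx":0,"wy":0,"wz":9,"dx":-4.5,"dy":1.1,"dz":0,"gripper":1},{"wx":0,"wy":0,"wz":18,"dx":-9,"dy":2.2,"dz":0,"gripper":1},{"wx":0,"wy":0,"wz":28,"dx":-13.5,"dy":3.3,"dz":0,"gripper":1},{"wx":0,"wy":0,"wz":37,"dx":-17,"dy":4.2,"dz":0,"gripper":1},{"wx":0,"wy":0,"wz":46,"dx":-19.3,"dy":4.8,"dz":0,"gripper":1}]' 50
python3 -m pendant '[{"wx":0,"wy":0,"wz":0,"dx":0,"dy":0,"dz":0,"gripper":1},{"wx":0,"wy":0,"wz":0,"dx":0,"dy":0,"dz":0,"gripper":1}]'
cat >> h.py <<'E'
def tray(c,yaw=5):
    a=np.radians(yaw);u=np.array([np.cos(a),np.sin(a)]);v=np.array([-u[1],u[0]]);c=np.array(c)
    return {(i,j):c+i*u+j*v for i in(.0475,-.0475) for j in(.0475,-.0475)},[c+.0875*(i*u+j*v) for i,j in((1,1),(1,-1),(-1,-1),(-1,1))]
def mark(n,fn,c,yaw=5):
    im=eyes.get_image(n); f=im['frame'][:,:,::-1].copy(); pk,co=tray(c,yaw)
    for p in co: cv2.drawMarker(f,tuple(int(round(x)) for x in proj(im,[*p,.05])),(0,255,255),cv2.MARKER_CROSS,7,1)
    cv2.imwrite('pics/'+fn,f); return im
E
python3 - <<'E'
from h import *
im=mark('wrist','w17.png',(.486,-.306))
pk,_=tray((.486,-.306)); p=pk[(-.0475,-.0475)];print(p)
plan([*p,.2],-85)
E
```

```text
time: 21.32
eef_pos: [0.3999, -0.2906, 0.2999]
orientation: [0.999, 0.041, 0.0, 0.0]
wrist_force: [0.6, 0.7, -2.2]
finger_gap: 0.0394
time: 21.58
eef_pos: [0.4007, -0.2886, 0.3]
orientation: [0.999, 0.045, 0.0, -0.0]
wrist_force: [-0.1, -1.3, -1.2]
finger_gap: 0.0393
[ 0.44282065 -0.35745915]
t 21.62 tcp [ 0.4008 -0.2884  0.3001] psi -84.8 tilt 0.04 gap 0.0394 F [ 0.1  0.  -2. ] q [-0.87 -0.08  1.76  0.    1.47  0.61]
  shift cm [ 3.56  7.26 10.  ] turn [-0.04 -0.01  0.2 ]
```

View pics/w17.png

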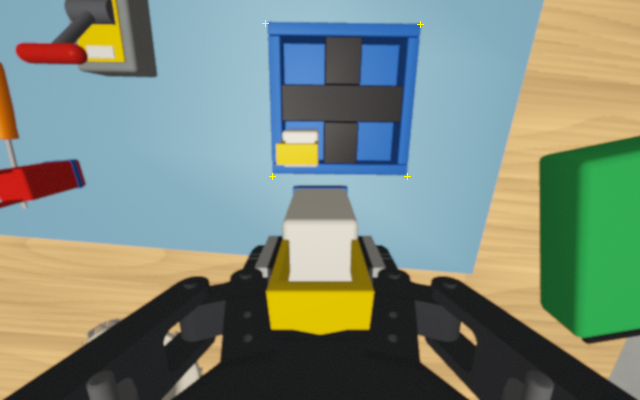

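The projected corners lie within 2–3 px of the rim, so the tray has not moved. Next is the near-right pocket.

```bash
python3 -m pendant '[{"wx":0,"wy":0,"wz":0,"dx":1.2,"dy":2.4,"dz":0,"gripper":1},{"wx":0,"wy":0,"wz":0,"dx":2.4,"dy":5,"dz":2,"gripper":1},{"wx":0,"wy":0,"wz":0,"dx":3.6,"dy":7.3,"dz":5,"gripper":1},{"wx":0,"wy":0,"wz":0,"dx":3.6,"dy":7.3,"dz":8.5,"gripper":1},{"wx":0,"wy":0,"wz":0,"dx":3.6,"dy":7.3,"dz":11,"gripper":1}]' 50
python3 -m pendant '[{"wx":0,"wy":0,"wz":0,"dx":0,"dy":0,"dz":0,"gripper":1}]'
python3 - <<'E'
from h import *
im=snap('wrist','w18.png'); snap('scene','s18.png',(230,100,390,220),5)
plan([.4435,-.358,.1154],-85)
E
```

```text
time: 22.25
eef_pos: [0.4429, -0.3575, 0.1883]
orientation: [0.999, 0.045, -0.001, -0.001]
wrist_force: [0.2, 0.1, -2.4]
finger_gap: 0.0396
time: 22.38
eef_pos: [0.442, -0.3566, 0.1878]
orientation: [0.999, 0.045, -0.002, -0.002]
wrist_force: [0.1, 0.4, -2.0]
finger_gap: 0.0394
t 22.48 tcp [ 0.4432 -0.3586  0.1913] psi -84.87 tilt 0.07 gap 0.0393 F [-0.5 -0.6 -1.3] q [-0.89  0.2   1.68  0.    1.26  0.59]
  shift cm [ 0.03 -0.06  7.59] turn [ 0.05 -0.04  0.13]
```

View pics/w18.png

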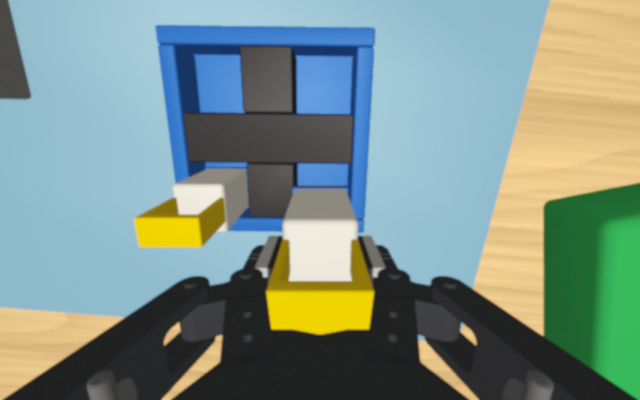

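View pics/s18.png

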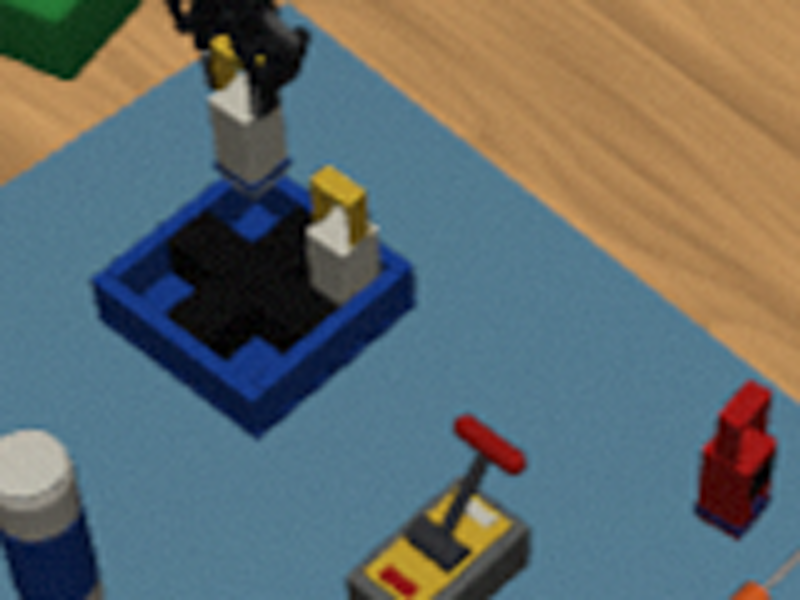

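```bash
python3 -m pendant '[{"wx":0,"wy":0,"wz":0,"dx":0,"dy":0,"dz":1.5,"gripper":1},{"wx":0,"wy":0,"wz":0,"dx":0,"dy":0,"dz":3,"gripper":1},{"wx":0,"wy":0,"wz":0,"dx":0,"dy":0,"dz":4.5,"gripper":1},{"wx":0,"wy":0,"wz":0,"dx":0,"dy":0,"dz":5.2,"gripper":1},{"wx":0,"wy":0,"wz":0,"dx":0,"dy":0,"dz":5.2,"gripper":1}]' 50
python3 - <<'E'
from h import *
plan([.4435,-.358,.1154],-85)
E
```

```text
time: 23.1
eef_pos: [0.4421, -0.3585, 0.1374]
orientation: [0.999, 0.044, -0.0, -0.001]
wrist_force: [0.3, -0.1, -3.1]
finger_gap: 0.0394
t 23.1 tcp [ 0.4421 -0.3585  0.1374] psi -84.97 tilt 0.09 gap 0.0394 F [ 0.3 -0.1 -3.1] q [-0.89  0.26  1.72  0.    1.16  0.59]
  shift cm [ 0.15 -0.03  2.2 ] turn [-0.08  0.05  0.03]
```

```bash
python3 -m pendant '[{"wx":0,"wy":0,"wz":0,"dx":0.1,"dy":0,"dz":0.8,"gripper":1},{"wx":0,"wy":0,"wz":0,"dx":0.1,"dy":0,"dz":1.5,"gripper":1},{"wx":0,"wy":0,"wz":0,"dx":0.1,"dy":0,"dz":2.1,"gripper":1},{"wx":0,"wy":0,"wz":0,"dx":0.1,"dy":0,"dz":2.4,"gripper":1},{"wx":0,"wy":0,"wz":0,"dx":0.1,"dy":0,"dz":2.4,"gripper":1}]' 50
python3 - <<'E'
from h import *
plan([.4435,-.358,.1154],-85)
E
```

```text
time: 23.72
eef_pos: [0.4436, -0.3587, 0.1154]
orientation: [0.999, 0.044, -0.0, -0.0]
wrist_force: [-1.8, 2.3, 5.6]
finger_gap: 0.0398
t 23.73 tcp [ 0.4436 -0.3587  0.1154] psi -84.96 tilt 0.02 gap 0.0398 F [-1.8  2.3  5.6] q [-0.89  0.3   1.73  0.    1.12  0.59]
  shift cm [-0.   -0.07  0.  ] turn [-0.02  0.01  0.04]
```

B is seated, with contact at exactly the expected 0.1154. Release.

```bash
python3 -m pendant '[{"wx":0,"wy":0,"wz":0,"dx":0,"dy":0,"dz":0,"gripper":0},{"wx":0,"wy":0,"wz":0,"dx":0,"dy":0,"dz":0,"gripper":0},{"wx":0,"wy":0,"wz":0,"dx":0,"dy":0,"dz":0,"gripper":0},{"wx":0,"wy":0,"wz":0,"dx":0,"dy":0,"dz":0,"gripper":0}]' 50
python3 -m pendant '[{"wx":0,"wy":0,"wz":0,"dx":0,"dy":0,"dz":-3,"gripper":0},{"wx":0,"wy":0,"wz":0,"dx":0,"dy":0,"dz":-8,"gripper":0},{"wx":0,"wy":0,"wz":0,"dx":0,"dy":0,"dz":-13,"gripper":0},{"wx":0,"wy":0,"wz":0,"dx":0,"dy":0,"dz":-17,"gripper":0}]' 50
python3 - <<'E'
from h import *
im=snap('wrist','w19.png')
plan([.72,.1165,.265],-17)
E
```

```text
time: 24.22
eef_pos: [0.4434, -0.3588, 0.1142]
orientation: [0.999, 0.044, 0.0, -0.0]
wrist_force: [0.0, 0.3, -0.3]
finger_gap: 0.0856
time: 24.72
eef_pos: [0.4436, -0.359, 0.2867]
orientation: [0.999, 0.044, 0.001, 0.001]
wrist_force: [0.3, -0.9, -0.3]
finger_gap: 0.0854
t 24.77 tcp [ 0.4451 -0.3608  0.2929] psi -84.96 tilt 0.65 gap 0.0854 F [ 1.  -1.3  4.2] q [-0.89  0.12  1.56 -0.    1.44  0.59]
  shift cm [ 31.56 -45.15   2.56] turn [  0.69   0.   -67.96]
```

View pics/w19.png

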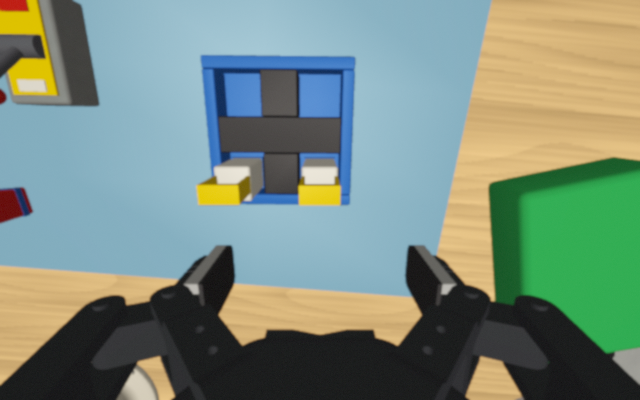

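Both meters stand in the tray. Now meter C.

```bash
python3 -m pendant '[{"wx":0,"wy":0,"wz":0,"dx":3.3,"dy":-4.8,"dz":0,"gripper":0},{"wx":0,"wy":0,"wz":0,"dx":6.6,"dy":-9.6,"dz":0,"gripper":0},{"wx":0,"wy":0,"wz":0,"dx":9.9,"dy":-14.4,"dz":0,"gripper":0},{"wx":0,"wy":0,"wz":-10,"dx":13.2,"dy":-19.2,"dz":0,"gripper":0},{"wx":0,"wy":0,"wz":-20,"dx":16.5,"dy":-23.8,"dz":0,"gripper":0}]' 50
python3 - <<'E'
from h import *
plan([.72,.1165,.265],-17)
E
```

```text
time: 25.4
eef_pos: [0.5876, -0.1054, 0.2841]
orientation: [0.976, 0.22, 0.0, 0.0]
wrist_force: [-0.2, -1.3, 0.1]
finger_gap: 0.0854
t 25.4 tcp [ 0.5876 -0.1054  0.2841] psi -64.63 tilt 0.01 gap 0.0854 F [-0.2 -1.3  0.1] q [-0.38  0.2   1.5  -0.    1.45  0.75]
  shift cm [ 21.47 -14.38   1.91] turn [ 1.000e-02 -0.000e+00 -4.763e+01]
```

```bash
python3 -m pendant '[{"wx":0,"wy":0,"wz":-10,"dx":4.5,"dy":-3,"dz":0.5,"gripper":0},{"wx":0,"wy":0,"wz":-19,"dx":9,"dy":-6,"dz":1,"gripper":0},{"wx":0,"wy":0,"wz":-29,"dx":13.5,"dy":-9,"dz":1.5,"gripper":0},{"wx":0,"wy":0,"wz":-38,"dx":17.8,"dy":-11.9,"dz":2,"gripper":0},{"wx":0,"wy":0,"wz":-47.5,"dx":21.4,"dy":-14.3,"dz":2,"gripper":0}]' 50
python3 -m pendant '[{"wx":0,"wy":0,"wz":0,"dx":0,"dy":0,"dz":0,"gripper":0},{"wx":0,"wy":0,"wz":0,"dx":0,"dy":0,"dz":0,"gripper":0}]' 50
python3 - <<'E'
from h import *
snap('wrist','c20.png',(230,150,410,300),4)
plan()
E
```

```text
time: 26.02
eef_pos: [0.7207, 0.1149, 0.263]
orientation: [0.804, 0.594, -0.001, -0.0]
wrist_force: [0.2, -0.5, 0.4]
finger_gap: 0.0855
time: 26.28
eef_pos: [0.7201, 0.1125, 0.2638]
orientation: [0.807, 0.591, -0.0, -0.0]
wrist_force: [0.1, -0.5, -0.0]
finger_gap: 0.0854
t 26.32 tcp [0.7201 0.112  0.2642] psi -17.56 tilt 0.03 gap 0.0849 F [ 0.1  0.2 -0.4] q [-0.01  0.56  1.08 -0.    1.51  0.3 ]
```

View pics/c20.png

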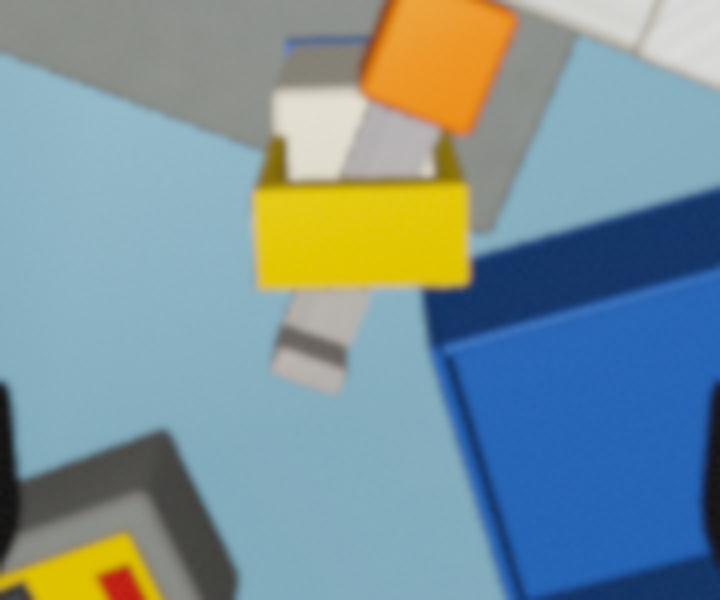

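Run:
```python
from h import *
im=eyes.get_image('wrist')
P=np.array([back(im,230+p[0]/4,150+p[1]/4,.178) for p in[(257,186),(467,182),(470,285),(258,289)]]); e=P[1]-P[0]+P[2]-P[3]; a=np.degrees(np.arctan2(e[1],e[0]))
print(P.mean(0).round(4),a.round(1),[np.linalg.norm(P[i]-P[i-1]).round(4) for i in range(4)])
q=P.mean(0);plan([q[0],q[1],.15],a)
for p in[(433,345),(505,600),(720,190)]: print('bin',back(im,230+p[0]/4,150+p[1]/4,.07).round(3))
for p in[(306,103),(358,103),(358,149),(306,149)]: 
    import pickle; t=pickle.load(open('top0.pkl','rb')); print(back(t,*p,.07).round(3))
```

```text
[0.7212 0.116  0.178 ] -16.4 [np.float64(0.0199), np.float64(0.0383), np.float64(0.0199), np.float64(0.0396)]
t 26.38 tcp [0.7201 0.1117 0.2644] psi -17.58 tilt 0.02 gap 0.0855 F [-0.1  0.  -0.5] q [-0.01  0.56  1.08 -0.    1.51  0.3 ]
  shift cm [ 0.45 -0.02 11.44] turn [-0.    0.02 -1.13]
bin [0.721 0.046 0.07 ]
bin [ 0.718 -0.043  0.07 ]
bin [0.81  0.066 0.07 ]
[0.826 0.045 0.07 ]
[ 0.83  -0.094  0.07 ]
[ 0.706 -0.096  0.07 ]
[0.702 0.041 0.07 ]
```

```bash
python3 -m pendant '[{"wx":0,"wy":0,"wz":-1,"dx":0.5,"dy":0,"dz":2,"gripper":0},{"wx":0,"wy":0,"wz":-1,"dx":0.5,"dy":0,"dz":5,"gripper":0},{"wx":0,"wy":0,"wz":-1,"dx":0.5,"dy":0,"dz":8,"gripper":0},{"wx":0,"wy":0,"wz":-1,"dx":0.5,"dy":0,"dz":10.5,"gripper":0},{"wx":0,"wy":0,"wz":-1,"dx":0.5,"dy":0,"dz":11.2,"gripper":0}]' 50
python3 -m pendant '[{"wx":0,"wy":0,"wz":0,"dx":0,"dy":0,"dz":0,"gripper":0},{"wx":0,"wy":0,"wz":0,"dx":0,"dy":0,"dz":0,"gripper":1},{"wx":0,"wy":0,"wz":0,"dx":0,"dy":0,"dz":0,"gripper":1},{"wx":0,"wy":0,"wz":0,"dx":0,"dy":0,"dz":0,"gripper":1},{"wx":0,"wy":0,"wz":0,"dx":0,"dy":0,"dz":0,"gripper":1}]' 50
python3 - <<'E'
from h import *
im=snap('wrist','w21.png')
plan()
E
```

```text
time: 27.0
eef_pos: [0.7198, 0.1173, 0.1484]
orientation: [0.801, 0.598, -0.002, -0.002]
wrist_force: [-1.3, 0.0, -0.1]
finger_gap: 0.0853
time: 27.62
eef_pos: [0.7223, 0.1177, 0.1535]
orientation: [0.801, 0.599, 0.001, 0.0]
wrist_force: [-0.8, 0.2, 4.3]
finger_gap: 0.0394
t 27.68 tcp [0.7223 0.1177 0.1535] psi -16.46 tilt 0.09 gap 0.0391 F [-1.2  0.5  5.8] q [-0.    0.64  1.18  0.    1.32  0.28]
```

View pics/w21.png

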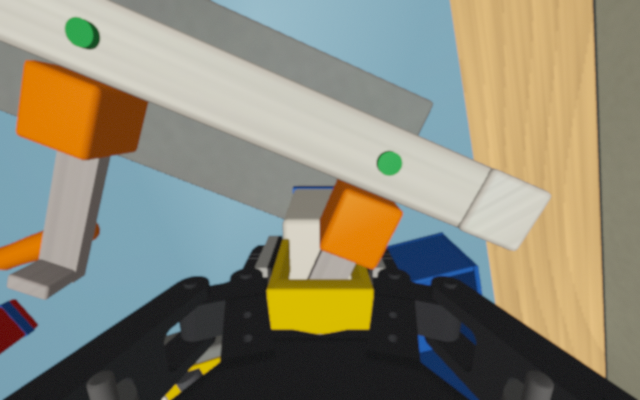

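C is gripped like the others. Lift and square up.

```bash
python3 -m pendant '[{"wx":0,"wy":0,"wz":0,"dx":0,"dy":0,"dz":-1,"gripper":1},{"wx":0,"wy":0,"wz":0,"dx":0,"dy":0,"dz":-2,"gripper":1},{"wx":0,"wy":0,"wz":0,"dx":0,"dy":0,"dz":-2.6,"gripper":1},{"wx":0,"wy":0,"wz":0,"dx":0,"dy":0,"dz":-2.6,"gripper":1}]' 50
python3 -m pendant '[{"wx":0,"wy":0,"wz":8,"dx":0,"dy":0,"dz":0,"gripper":1},{"wx":0,"wy":0,"wz":16,"dx":0,"dy":0,"dz":0,"gripper":1},{"wx":0,"wy":0,"wz":22.5,"dx":0,"dy":0,"dz":0,"gripper":1},{"wx":0,"wy":0,"wz":22.5,"dx":0,"dy":0,"dz":0,"gripper":1}]' 50
python3 - <<'E'
from h import *
im=snap('wrist','w22.png')
plan()
E
```

```text
time: 28.18
eef_pos: [0.7221, 0.1174, 0.1791]
orientation: [0.801, 0.599, 0.0, 0.001]
wrist_force: [-0.0, -1.0, -3.3]
finger_gap: 0.0397
time: 28.68
eef_pos: [0.7216, 0.1178, 0.1778]
orientation: [0.902, 0.431, -0.0, -0.0]
wrist_force: [-0.9, 0.2, -3.1]
finger_gap: 0.0394
t 28.73 tcp [0.7216 0.1177 0.1779] psi -38.84 tilt 0.03 gap 0.0394 F [-0.2  0.1 -2.7] q [-0.    0.62  1.16  0.    1.36  0.67]
```

View pics/w22.png

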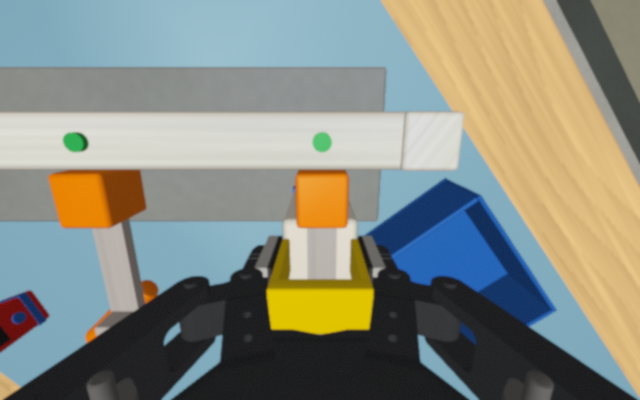

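```bash
python3 -m pendant '[{"wx":0,"wy":0,"wz":0,"dx":-2,"dy":0,"dz":0,"gripper":1},{"wx":0,"wy":0,"wz":0,"dx":-4,"dy":0,"dz":0,"gripper":1},{"wx":0,"wy":0,"wz":0,"dx":-6,"dy":0,"dz":0,"gripper":1},{"wx":0,"wy":0,"wz":0,"dx":-7.5,"dy":0,"dz":0,"gripper":1},{"wx":0,"wy":0,"wz":0,"dx":-7.5,"dy":0,"dz":0,"gripper":1}]' 50
python3 -m pendant '[{"wx":0,"wy":0,"wz":0,"dx":0,"dy":0,"dz":-3,"gripper":1},{"wx":0,"wy":0,"wz":0,"dx":0,"dy":0,"dz":-7,"gripper":1},{"wx":0,"wy":0,"wz":0,"dx":0,"dy":0,"dz":-10,"gripper":1},{"wx":0,"wy":0,"wz":0,"dx":0,"dy":0,"dz":-12.2,"gripper":1}]' 50
python3 - <<'E'
from h import *
im=snap('scene','s23.png')
plan([.4,-.29,.30],-85)
E
```

```text
time: 29.35
eef_pos: [0.6743, 0.0587, 0.1784]
orientation: [0.903, 0.431, -0.0, -0.0]
wrist_force: [0.2, 0.7, -2.0]
finger_gap: 0.0389
time: 29.85
eef_pos: [0.6755, 0.0601, 0.3025]
orientation: [0.902, 0.431, 0.001, 0.001]
wrist_force: [-0.3, -0.3, -4.0]
finger_gap: 0.0392
t 29.9 tcp [0.6765 0.06   0.3059] psi -38.9 tilt 0.43 gap 0.0392 F [1.1 0.3 0.9] q [-0.09  0.4   1.21  0.    1.53  0.59]
  shift cm [-44.6    0.46   0.39] turn [ 0.22 -0.39 46.1 ]
```

View pics/s23.png

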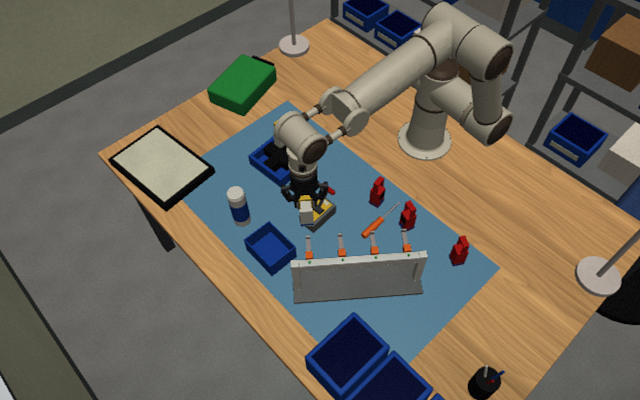

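C is free and all the hooks are now empty. I'll carry it to the tray.

```bash
python3 -m pendant '[{"wx":0,"wy":0,"wz":0,"dx":-4.5,"dy":0,"dz":0,"gripper":1},{"wx":0,"wy":0,"wz":0,"dx":-9,"dy":0.1,"dz":0,"gripper":1},{"wx":0,"wy":0,"wz":0,"dx":-14,"dy":0.2,"dz":0,"gripper":1},{"wx":0,"wy":0,"wz":0,"dx":-19,"dy":0.3,"dz":0,"gripper":1},{"wx":0,"wy":0,"wz":0,"dx":-24,"dy":0.3,"dz":0,"gripper":1}]' 50
python3 - <<'E'
from h import *
plan([.39,-.29,.30],-85)
E
```

```text
time: 30.52
eef_pos: [0.5253, -0.1299, 0.2999]
orientation: [0.902, 0.431, 0.0, 0.0]
wrist_force: [0.3, -0.9, -2.6]
finger_gap: 0.0394
t 30.52 tcp [ 0.5253 -0.1299  0.2999] psi -38.9 tilt 0.02 gap 0.0394 F [ 0.3 -0.9 -2.6] q [-0.47  0.04  1.64  0.    1.46  0.21]
  shift cm [-2.096e+01 -4.700e-01 -2.000e-02] turn [ 1.00e-02 -2.00e-02  4.61e+01]
```

```bash
python3 -m pendant '[{"wx":0,"wy":0,"wz":9,"dx":-5,"dy":-0.1,"dz":0,"gripper":1},{"wx":0,"wy":0,"wz":18,"dx":-10,"dy":-0.2,"dz":0,"gripper":1},{"wx":0,"wy":0,"wz":28,"dx":-15,"dy":-0.3,"dz":0,"gripper":1},{"wx":0,"wy":0,"wz":37,"dx":-19,"dy":-0.4,"dz":0,"gripper":1},{"wx":0,"wy":0,"wz":46,"dx":-21,"dy":-0.5,"dz":0,"gripper":1}]' 50
python3 -m pendant '[{"wx":0,"wy":0,"wz":0,"dx":0,"dy":0,"dz":0,"gripper":1},{"wx":0,"wy":0,"wz":0,"dx":0,"dy":0,"dz":0,"gripper":1}]'
python3 - <<'E'
from h import *
im=mark('wrist','w24.png',(.487,-.306))
pk,_=tray((.487,-.306))
for k,p in pk.items(): print(k,p.round(4))
plan([*pk[(.0475,.0475)],.27],-85)
E
```

```text
time: 31.15
eef_pos: [0.3892, -0.2905, 0.3]
orientation: [0.999, 0.041, 0.0, 0.0]
wrist_force: [-0.1, 0.5, -3.7]
finger_gap: 0.0394
time: 31.4
eef_pos: [0.3907, -0.2887, 0.3001]
orientation: [0.999, 0.045, 0.0, -0.0]
wrist_force: [0.1, -0.1, -2.6]
finger_gap: 0.0397
(0.0475, 0.0475) [ 0.5302 -0.2545]
(0.0475, -0.0475) [ 0.5385 -0.3492]
(-0.0475, 0.0475) [ 0.4355 -0.2628]
(-0.0475, -0.0475) [ 0.4438 -0.3575]
t 31.45 tcp [ 0.3908 -0.2885  0.3002] psi -84.8 tilt 0.03 gap 0.0395 F [ 1.1  0.1 -2.7] q [-0.89 -0.11  1.78  0.    1.47  0.59]
  shift cm [14.19 -2.12  3.02] turn [-0.02 -0.02  0.2 ]
```

View pics/w24.png

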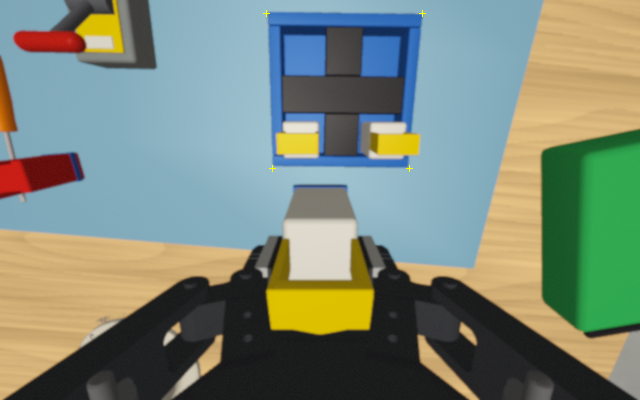

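```bash
python3 -m pendant '[{"wx":0,"wy":0,"wz":0,"dx":3,"dy":-0.5,"dz":0,"gripper":1},{"wx":0,"wy":0,"wz":0,"dx":7,"dy":-1,"dz":0,"gripper":1},{"wx":0,"wy":0,"wz":0,"dx":11,"dy":-1.6,"dz":0,"gripper":1},{"wx":0,"wy":0,"wz":0,"dx":14.2,"dy":-2.1,"dz":2,"gripper":1},{"wx":0,"wy":0,"wz":0,"dx":14.2,"dy":-2.1,"dz":5,"gripper":1}]' 50
python3 -m pendant '[{"wx":0,"wy":0,"wz":0,"dx":0,"dy":0,"dz":2,"gripper":1},{"wx":0,"wy":0,"wz":0,"dx":0,"dy":0,"dz":5,"gripper":1},{"wx":0,"wy":0,"wz":0,"dx":0,"dy":0,"dz":5.8,"gripper":1},{"wx":0,"wy":0,"wz":0,"dx":0,"dy":0,"dz":5.8,"gripper":1}]'
python3 - <<'E'
from h import *
im=snap('wrist','w25.png'); snap('scene','s25.png',(230,100,390,220),5)
plan([.530,-.2548,.1165],-85)
E
```

```text
time: 32.08
eef_pos: [0.5327, -0.2543, 0.2504]
orientation: [0.999, 0.047, 0.001, 0.001]
wrist_force: [-0.6, 0.3, -3.4]
finger_gap: 0.0397
time: 32.58
eef_pos: [0.5299, -0.2553, 0.1922]
orientation: [0.999, 0.045, -0.0, -0.0]
wrist_force: [-0.1, -0.1, -2.7]
finger_gap: 0.0396
t 32.67 tcp [ 0.5306 -0.2562  0.1938] psi -84.93 tilt 0.14 gap 0.0393 F [ 0.9  0.1 -1.6] q [-0.65  0.25  1.62  0.    1.27  0.83]
  shift cm [-0.06 -0.15  7.73] turn [ 0.09 -0.11  0.07]
```

View pics/w25.png

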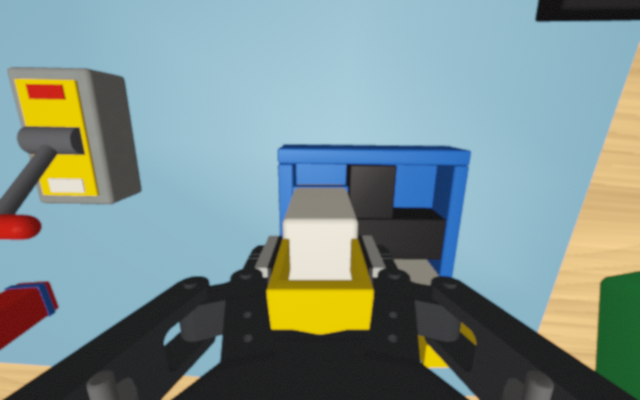

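View pics/s25.png

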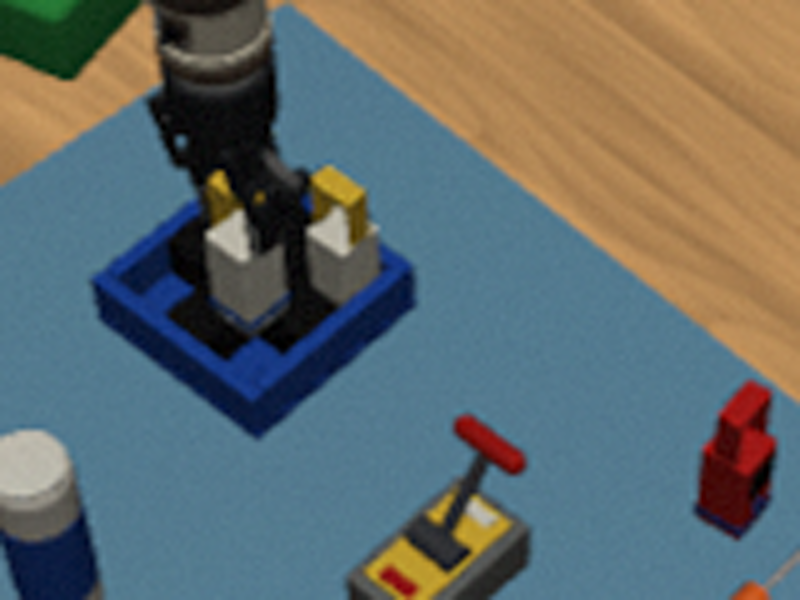

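```bash
python3 -m pendant '[{"wx":0,"wy":0,"wz":0,"dx":0,"dy":-0.1,"dz":1.5,"gripper":1},{"wx":0,"wy":0,"wz":0,"dx":0,"dy":-0.1,"dz":3,"gripper":1},{"wx":0,"wy":0,"wz":0,"dx":0,"dy":-0.1,"dz":4.5,"gripper":1},{"wx":0,"wy":0,"wz":0,"dx":0,"dy":-0.1,"dz":5.3,"gripper":1},{"wx":0,"wy":0,"wz":0,"dx":0,"dy":-0.1,"dz":5.3,"gripper":1}]' 50
python3 - <<'E'
from h import *
plan([.530,-.2548,.1165],-85)
E
```

```text
time: 33.3
eef_pos: [0.5291, -0.2545, 0.1382]
orientation: [0.999, 0.044, -0.001, -0.001]
wrist_force: [-0.6, -0.2, -3.1]
finger_gap: 0.0394
t 33.3 tcp [ 0.5291 -0.2545  0.1382] psi -84.97 tilt 0.11 gap 0.0394 F [-0.6 -0.2 -3.1] q [-0.65  0.31  1.67  0.    1.17  0.83]
  shift cm [0.09 0.04 2.17] turn [-0.08  0.08  0.03]
```

```bash
python3 -m pendant '[{"wx":0,"wy":0,"wz":0,"dx":0.1,"dy":0,"dz":0.8,"gripper":1},{"wx":0,"wy":0,"wz":0,"dx":0.1,"dy":0,"dz":1.5,"gripper":1},{"wx":0,"wy":0,"wz":0,"dx":0.1,"dy":0,"dz":2.0,"gripper":1},{"wx":0,"wy":0,"wz":0,"dx":0.1,"dy":0,"dz":2.35,"gripper":1},{"wx":0,"wy":0,"wz":0,"dx":0.1,"dy":0,"dz":2.35,"gripper":1}]' 50
python3 - <<'E'
from h import *
plan([.530,-.2548,.1165],-85)
E
```

```text
time: 33.92
eef_pos: [0.5308, -0.2547, 0.1166]
orientation: [0.999, 0.044, 0.0, -0.0]
wrist_force: [-1.3, 2.0, 3.9]
finger_gap: 0.0393
t 33.92 tcp [ 0.5308 -0.2547  0.1166] psi -84.97 tilt 0.01 gap 0.0393 F [-1.3  2.   3.9] q [-0.65  0.34  1.68  0.    1.13  0.83]
  shift cm [-0.08  0.    0.01] turn [-0.01 -0.01  0.03]
```

Contact came at the expected floor height, so C is seated. Release and rise.

```bash
python3 -m pendant '[{"wx":0,"wy":0,"wz":0,"dx":0,"dy":0,"dz":0,"gripper":0},{"wx":0,"wy":0,"wz":0,"dx":0,"dy":0,"dz":0,"gripper":0},{"wx":0,"wy":0,"wz":0,"dx":0,"dy":0,"dz":0,"gripper":0},{"wx":0,"wy":0,"wz":0,"dx":0,"dy":0,"dz":0,"gripper":0}]' 50
python3 -m pendant '[{"wx":0,"wy":0,"wz":0,"dx":0,"dy":0,"dz":-3,"gripper":0},{"wx":0,"wy":0,"wz":0,"dx":0,"dy":0,"dz":-8,"gripper":0},{"wx":0,"wy":0,"wz":0,"dx":0,"dy":0,"dz":-13,"gripper":1},{"wx":0,"wy":0,"wz":0,"dx":0,"dy":0,"dz":-15,"gripper":1}]' 50
python3 - <<'E'
from h import *
snap('scene','s26.png',(230,100,390,220),5); snap('top','t26.png')
plan([.45,-.03,.26],-86)
E
```

```text
time: 34.42
eef_pos: [0.5306, -0.2549, 0.1158]
orientation: [0.999, 0.044, 0.0, 0.0]
wrist_force: [-0.4, 0.7, 1.0]
finger_gap: 0.0853
time: 34.92
eef_pos: [0.5318, -0.2557, 0.27]
orientation: [0.999, 0.044, 0.002, 0.002]
wrist_force: [-0.3, 0.4, -0.2]
finger_gap: 0.0519
t 35.02 tcp [ 0.5319 -0.2558  0.2692] psi -84.96 tilt 0.37 gap 0.036 F [-0.4 -0.8  0.6] q [-0.65  0.18  1.54  0.    1.41  0.83]
  shift cm [ -6.18 -23.21   0.79] turn [ 0.25 -0.28  1.04]
```

View pics/s26.png

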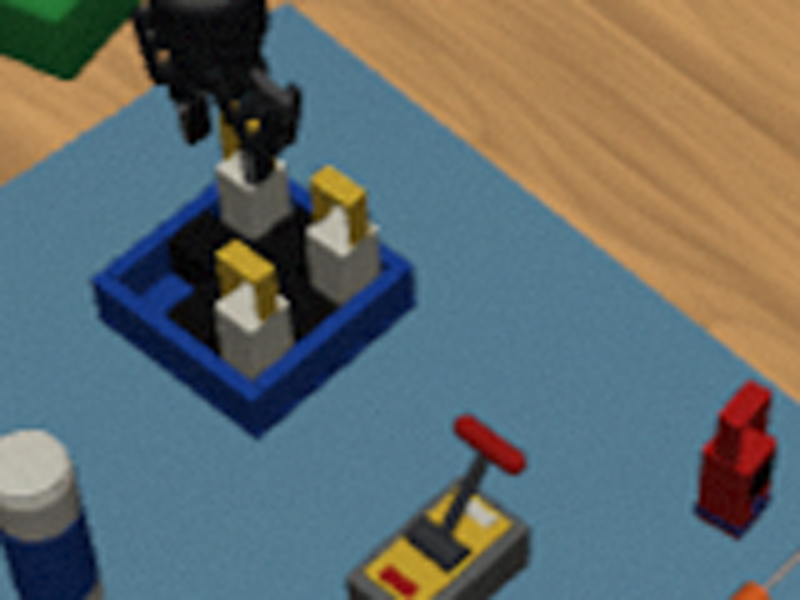

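View pics/t26.png

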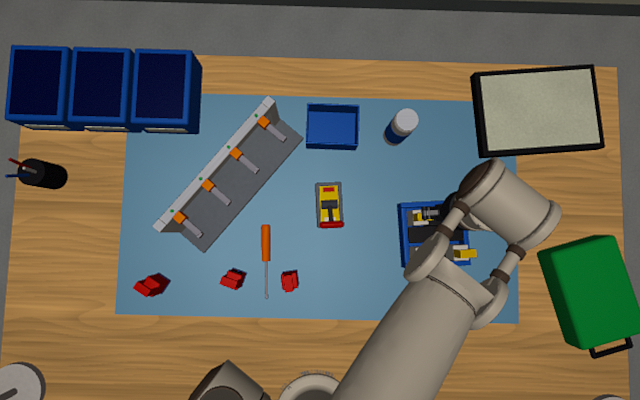

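All four hooks are empty and three meters stand in the tray. Next I switch the isolator on, pushing the bar from its −x side.

```bash
python3 -m pendant '[{"wx":0,"wy":0,"wz":0,"dx":-1.5,"dy":-5,"dz":0,"gripper":1},{"wx":0,"wy":0,"wz":0,"dx":-3,"dy":-10,"dz":0,"gripper":1},{"wx":0,"wy":0,"wz":0,"dx":-4.5,"dy":-15,"dz":0,"gripper":1},{"wx":0,"wy":0,"wz":0,"dx":-6,"dy":-20,"dz":0,"gripper":1},{"wx":0,"wy":0,"wz":1,"dx":-6.2,"dy":-23.2,"dz":0,"gripper":1}]' 50
python3 -m pendant '[{"wx":0,"wy":0,"wz":0,"dx":0,"dy":0,"dz":0,"gripper":1},{"wx":0,"wy":0,"wz":0,"dx":0,"dy":0,"dz":0,"gripper":1}]'
python3 - <<'E'
from h import *
snap('scene','s27.png',(250,130,400,240),5);snap('wrist','w27.png')
plan([.455,-.03,.13],-86)
E
```

```text
time: 35.65
eef_pos: [0.4467, -0.0271, 0.264]
orientation: [0.999, 0.035, -0.001, -0.001]
wrist_force: [0.6, 0.1, -0.5]
finger_gap: 0.0003
time: 35.9
eef_pos: [0.4483, -0.0295, 0.2649]
orientation: [0.999, 0.035, -0.001, -0.0]
wrist_force: [-0.3, 0.4, 1.0]
finger_gap: -0.0003
t 36.0 tcp [ 0.4485 -0.03    0.2652] psi -86.03 tilt 0.05 gap 0.0001 F [ 0.5 -0.6  0.4] q [-0.34 -0.18  1.92 -0.    1.41  1.16]
  shift cm [ 0.66  0.05 13.52] turn [-0.    0.05 -0.03]
```

View pics/w27.png

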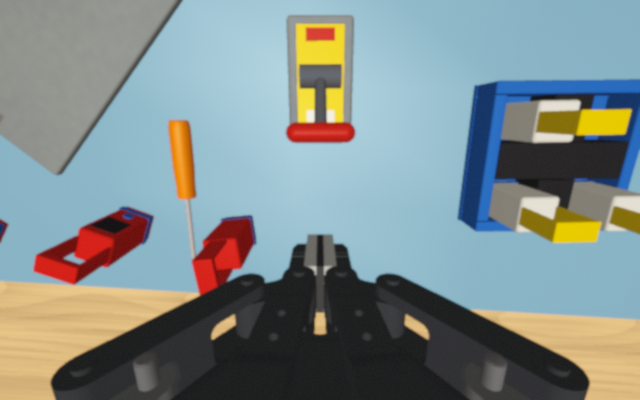

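The bar is centred ahead of the shut fingers at (320,132). Descend and push.

```bash
python3 -m pendant '[{"wx":0,"wy":0,"wz":0,"dx":0,"dy":0,"dz":4,"gripper":1},{"wx":0,"wy":0,"wz":0,"dx":0,"dy":0,"dz":8,"gripper":1},{"wx":0,"wy":0,"wz":0,"dx":0,"dy":0,"dz":12,"gripper":1},{"wx":0,"wy":0,"wz":0,"dx":0,"dy":0,"dz":13.3,"gripper":1},{"wx":0,"wy":0,"wz":0,"dx":0,"dy":0,"dz":13.3,"gripper":1}]'
python3 -m pendant '[{"wx":0,"wy":0,"wz":0,"dx":2,"dy":0,"dz":0,"gripper":1},{"wx":0,"wy":0,"wz":0,"dx":4,"dy":0,"dz":0,"gripper":1},{"wx":0,"wy":0,"wz":0,"dx":6,"dy":0,"dz":0,"gripper":1},{"wx":0,"wy":0,"wz":0,"dx":7.5,"dy":0,"dz":0,"gripper":1},{"wx":0,"wy":0,"wz":0,"dx":9,"dy":0,"dz":0,"gripper":1}]'
python3 -m pendant '[{"wx":0,"wy":0,"wz":0,"dx":1.5,"dy":0,"dz":0,"gripper":1},{"wx":0,"wy":0,"wz":0,"dx":3,"dy":0,"dz":0,"gripper":1},{"wx":0,"wy":0,"wz":0,"dx":4.2,"dy":0,"dz":0,"gripper":1},{"wx":0,"wy":0,"wz":0,"dx":4.2,"dy":0,"dz":0,"gripper":1}]'
python3 - <<'E'
from h import *
snap('wrist','w28.png');plan()
E
```

```text
time: 36.62
eef_pos: [0.4484, -0.0296, 0.1326]
orientation: [0.999, 0.035, -0.001, -0.0]
wrist_force: [-0.2, 0.5, -0.2]
finger_gap: -0.0001
time: 37.25
eef_pos: [0.5403, -0.0234, 0.1353]
orientation: [0.999, 0.035, 0.002, 0.001]
wrist_force: [-0.4, -0.1, 1.4]
finger_gap: 0.0002
time: 37.75
eef_pos: [0.5815, -0.0202, 0.1341]
orientation: [0.999, 0.035, 0.001, 0.0]
wrist_force: [-0.4, -0.3, 0.1]
finger_gap: -0.0001
t 37.8 tcp [ 0.5807 -0.02    0.1336] psi -85.96 tilt 0.06 gap -0.0002 F [-0.2 -0.4  0. ] q [-0.24  0.3   1.69 -0.    1.15  1.26]
```

View pics/w28.png

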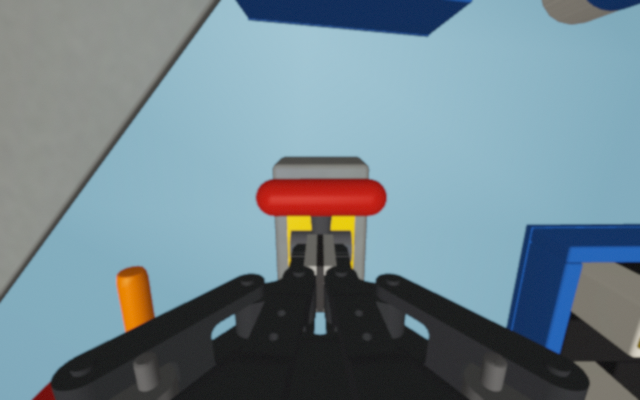

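The handle has fallen to the far (on) side, clear of the fingers. I'll back off up and away, then check everything.

```bash
python3 -m pendant '[{"wx":0,"wy":0,"wz":0,"dx":-2,"dy":0,"dz":-2,"gripper":1},{"wx":0,"wy":0,"wz":0,"dx":-4,"dy":0,"dz":-6,"gripper":1},{"wx":0,"wy":0,"wz":0,"dx":-6,"dy":0,"dz":-12,"gripper":1},{"wx":0,"wy":0,"wz":0,"dx":-10,"dy":0,"dz":-15,"gripper":1},{"wx":0,"wy":0,"wz":0,"dx":-14,"dy":0,"dz":-17,"gripper":1}]'
python3 -m pendant '[{"wx":0,"wy":0,"wz":0,"dx":-4,"dy":-3,"dz":0,"gripper":1},{"wx":0,"wy":0,"wz":0,"dx":-6,"dy":-6,"dz":0,"gripper":1},{"wx":0,"wy":0,"wz":0,"dx":-6,"dy":-8,"dz":0,"gripper":1},{"wx":0,"wy":0,"wz":0,"dx":-6,"dy":-8,"dz":0,"gripper":1}]'
python3 - <<'E'
from h import *
snap('top','t29.png');snap('top','c29.png',(300,160,490,290),4);snap('scene','s29.png',(230,100,390,220),5);plan()
E
```

```text
time: 38.42
eef_pos: [0.4395, -0.0299, 0.3049]
orientation: [0.999, 0.035, 0.001, 0.001]
wrist_force: [-0.6, -0.2, 1.2]
finger_gap: 0.0
time: 38.92
eef_pos: [0.3744, 0.0466, 0.303]
orientation: [0.999, 0.036, 0.0, 0.0]
wrist_force: [0.6, -0.5, -0.1]
finger_gap: -0.0001
t 39.08 tcp [0.375  0.0454 0.3028] psi -85.99 tilt 0.02 gap 0.0002 F [ 0.1 -0.  -0.1] q [-0.2  -0.42  2.03 -0.    1.53  1.3 ]
```

View pics/t29.png

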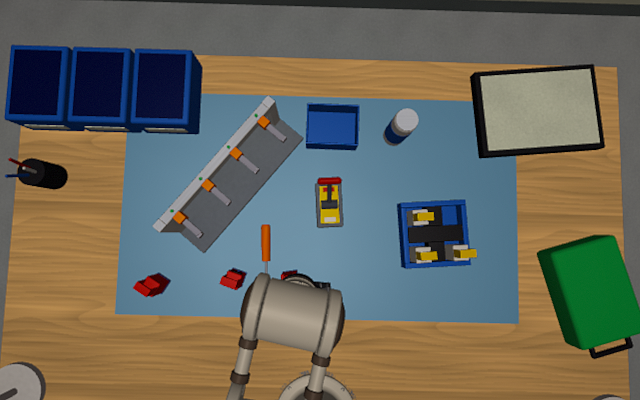

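View pics/c29.png

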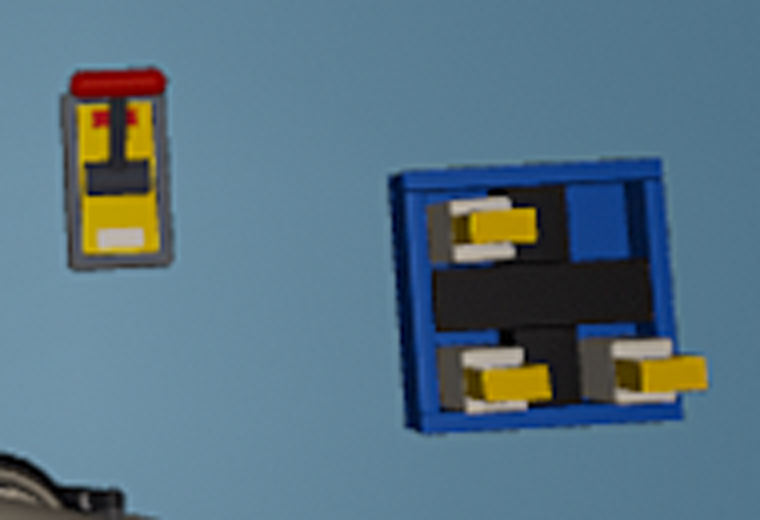

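View pics/s29.png

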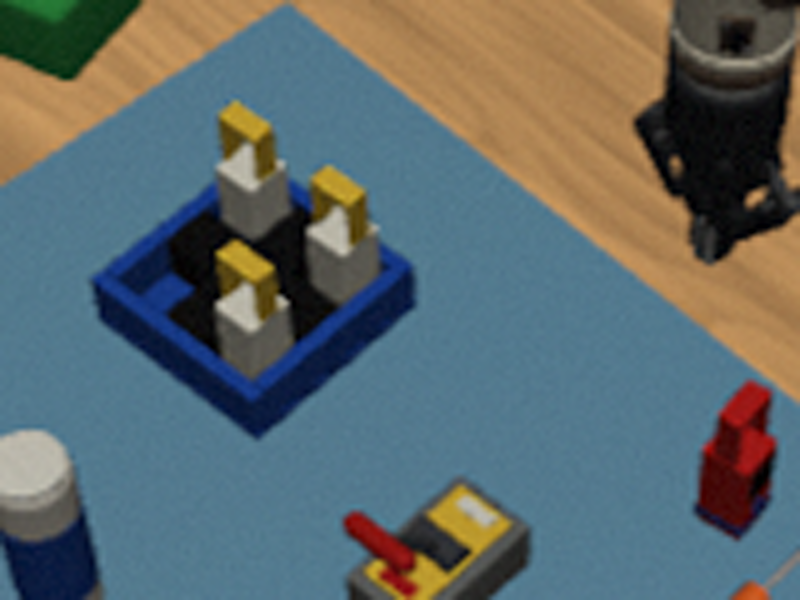

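The handle is on, leaning over the red mark. The three meters stand fully down in separate pockets, all hooks are empty, and the bin, screwdriver and spray can are where they were. Handing in.

```bash
python3 -c "
from station import order
print(order.job_done())"
```

```text
the job is handed in; nothing more can be done
None
```

The job is done and handed in at about 39 s of the 210 s allowed. Only three meters were present; the fourth hook was empty from the start.

**What I did:** I switched the isolator off while all three meters still hung. I then lifted each meter off its hook, stood it in a tray pocket of its own, and switched the isolator back on.

**Last checks:**
- **Meters:** Each one touched down at the height expected for the pocket floor. The last top and scene pictures show all three upright and square in separate pockets, with one pocket free.
- **Isolator:** The handle leans over the red mark (on) in the last pictures. It stood over the white mark (off) in every picture taken between the two switchings.
- **Bystanders:** The parts bin, spray can and screwdriver handle are where they were in the last top view. The arm hid the screwdriver's blade there.
- **Tray:** It never appeared to be knocked during the run.
- **Robot:** The arm is touching nothing.

**What differed:**
- **Turned on their hooks:** The meters hung about 23° round from the stand's axes, not along them as described. I gripped them at that angle and turned each square to its hook before drawing it off.
- **Firmest contact:** Seating the first meter pressed it down with about 24 N at the wrist, well under the limits. The other two read about 4 to 6 N.

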